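# Show the sampler's filter plate against the light

## Robot

A 6-joint arm with a two-finger parallel gripper is mounted at the origin on the work surface. World frame = base frame: x ahead of the robot, y to its left, z up, the work surface at z = 0. Lengths are in m, angles in rad, forces in N, time in s.
With the tool pointing down it reaches from about 0.35 to 0.975 m from the base axis. Payload 4.9 kg.
Tool frame: the origin (TCP) lies on the centre line of the jaws, within the pads' length; the fingertips stand 14 mm ahead of it and the grasp point (between the pads) lies 5 mm behind it; y points along the fingers, z is the direction in which the jaws open and shut, and the axes are right-handed (so a half turn about y gives the same grasp; the last joint's range is limited). The gripper opens to 85 mm and grips with 20 to 120 N. Pads are 22 mm wide; open, the fingers measure 114 mm over their backs; the gripper's body (76 mm by 85 mm) begins 54 mm behind the grasp point. The pads swing forward as they close: fully open they stand 13 mm farther back than shut.
Start: joints at [1.051, 0.053, 1.613, -0, 1.476, -0.119], TCP at [0.244, 0.575, 0.211] pointing down, gripper open.
Joint ranges: [-3.01, 3.01], [-1.01, 2.22], [0.06, 2.58], [-1.02, 4.17], [0.09, 2.62], [-3.14, 3.14]. Speed limits (rad/s): [2.57, 2.57, 3.14, 3.14, 3.14, 3.14].

## Interface

Orientations are given as a rotation vector (axis times angle).
In Python, from station import ctrl gives the robot as it stands.
- The arm moves only by the tool servo_tool, never from a script. Its arguments are lists of equal length, an entry for each row: "delta_pos": the shift along the tool's x, y, z in m, a list of three; "dr": the turn, a rotation vector about the tool's x, y, z in degrees, a list of three; "grip": the opening, from 0 (shut) to 1 (fully open). In form: {"delta_pos": [[x, y, z], ...], "dr": [[rx, ry, rz], ...], "grip": [grip, ...]}. A call has 1 to 5 rows; each row shifts and turns the pose as measured when the row begins, along the tool's axes as they then stand; what a row does not reach is not made up. A row lasts 1/8 s, in which the tool goes at most 62.5 mm and 10.7 degrees, less where a joint would pass 70% of its speed; a pose out of reach is approached as far as the arm can. A call is refused whole if a number of a shift passes 0.0625 or a number of a turn 10.7, either way. A call with a gripper value outside its range is refused whole. The fingers move at their own pace and stop on an object; "grip_force" is the grip in N (left out, the last holds). Time passes only in rows, so rows that do not move let the fingers close. It gives the time, the measured TCP pose, the force and the opening at its end, in the units of the state.
- ctrl.get_obs(): the state, without advancing time (a new reading comes with each control period).
- ctrl.get_image(name): name is "scene" or "top"; returns the picture (400x640x3 uint8, red, green, blue); there is no depth.
- ctrl.camera_params(name): a dict with "fovy" (degrees; the focal length in pixels is half the picture's height over the tangent of half this angle, whatever the lens; pixels are square), "cx", "cy" (the principal point, pixels), "eye" and "rotation" of the camera in the world. Camera axes: x right, y down, z forward; pixel columns grow to the right and rows downward; lengths in m; the calibration is good to about 2 mm. A picture is of the moment at which its call begins. camera_params takes no time and is no camera call.
- ctrl.finish_job(): hands the job in, once; it reports no verdict.
Trained networks look in the newest picture that a camera, given by its name, has taken for a name from the list of things; names that differ only in an ending like _2 or _b are one class to them, and where a whole thing is asked for, a point or a joint stands for the part that bears it (a point fixed in the world has none). Each returns a list of dicts, best first, with "score" (0 to 1); they miss things now and then, are a little off and sometimes report something else, mostly with a low value. They report only what shows in the picture. A call takes as long as a camera call. They do not tell look-alikes from the thing itself.
- ctrl.masks_of(camera, label): "pixels" (400x640 bool, what is visible of it) and "extent" ([left, top, right, bottom] in pixels, round what is visible of it).
The state is a dict: "t": time; "q": joint angles; "dq": joint speeds; "effort": joint torques, N m; "tool_pos": TCP position; "tool_rot": TCP orientation; "contact_force": force on the tool from outside, world axes, zero at the start; "wrist_torque": the same for the moment, N m; "opening": finger opening in m.
Only numpy, scipy, OpenCV 4.12 (cv2) and the standard library are available. Lean on these libraries where they do the work, as an engineer would, in place of code of your own. Each camera call takes 0.05 s, during which the arm holds its last target.

## Task

Swing the air sampler's hinged hood right up so that it stands open, draw the filter plate hidden under it straight up out of its slot, and present it against the light panel: finish holding the plate in the gripper, upright and square to the lit face, centred on it and about 6 cm in front of it. The program ends while still holding the plate there; leave the hood standing open, keep the plate upright all the way, do not touch the light panel, and do not disturb the other things on the bench.

Things in the scene. Friction and masses are not known exactly. Their poses are not given: they have to be found in the camera images.
- sampler: fixed white air sampler, a block 140 (its x) x 130 (its y) mm, 95 mm high, on the left or right half of the bench; origin at the centre of its underside, -x side more or less towards the robot (yaw within 0.3 rad). A grey hood, closed, covers its top up to 145 mm above the bench; under it an upright slot in the middle of the block, 16 x 94 mm (x, y) and 80 mm deep, holds the filter plate.
- flap (a joint): angle of the grey hood, 0 = shut, grows as it opens upward, stop at 1.75 rad; at the start 0 to 0.15. Opened to 1.4 or more counts as standing open. The hinge is stiff and holds the hood at whatever angle it is left; lifting it at the lip takes about 2 N. The hood is a hollow cover 130 x 130 x 49 mm, open below.
- flap_lip (a point): grip point on the hood's black pull lip: 7 mm behind the end of the lip, half-way up its thickness. The lip is a bar 24 mm wide (sampler's y) and 12 mm thick that sticks out 35 mm level towards the sampler's -x from the top front edge of the hood; the space before and below it is free. It turns with the hood and at 1.57 rad points straight up.
- flap_hinge (a point): mid-point of the hood's hinge line, at the sampler's x = +65 mm, 97 mm above the bench; the hinge line runs along the sampler's y, and the shut lip's grip point lies 157 mm from it towards the sampler's -x and 43 mm above it. Opening turns the lip up and over towards the sampler's +x.
- filter: the filter plate (80 g), hidden under the hood at the start, standing in the slot: white frame 12 mm thick (its x), 90 mm wide (its y), 80 mm high with a pleated grey middle, and on its top edge a grip tab 12 mm thick, 30 mm wide, 40 mm high. Origin at the centre of its underside, z up, 15 mm above the bench while in the slot; its axes start parallel to the sampler's (about 2 mm play each way in the slot). Raised by 80 mm it is clear of the slot.
- filter_mid (a point): centre of the filter plate's frame (without the tab), 40 mm above its underside
- filter_tab (a point): centre of the grip tab, 100 mm above the plate's underside; the tab reaches 20 mm above and below it. While the plate is in the slot the tab's foot is level with the top of the sampler's block (95 mm above the bench).
- panel_face (a point): centre of the lit face of the fixed light panel, 130 mm above the bench; its x axis points straight out of the lit face (away from the robot, yaw within 0.3 rad), y along the face, z up. The panel, black-framed, 150 mm wide, 20 mm thick, from 65 to 195 mm above the bench, stands on a foot 90 x 140 mm, 10 mm high, on the half of the bench where the sampler is not.
- jar: bystander: closed clear jar, 44 mm across, 60 mm tall, between sampler and light panel, on the robot's side; origin at the centre of its underside
- slidebox: bystander: small cardboard box 80 x 50 x 25 mm lying between sampler and light panel, on the far side; origin at the centre of its underside
- testkit: bystander: flat white box 140 x 70 x 45 mm, near the robot on its right; origin at the centre of its underside
- cup: bystander: open white cup, 68 mm across, 75 mm tall, far left; origin at the centre of its underside
- vial: bystander: amber bottle, 56 mm across, 110 mm tall, far side in the middle; origin at the centre of its underside
- tuberack: bystander: white tube rack 60 x 140 mm, 80 mm tall with its tubes, far right; origin at the centre of its underside
- panel: the light panel as a whole, standing on its foot; origin on the bench under the middle of the panel's thickness, axes parallel to those of panel_face
Mind the look-alikes: they are no part of the job. Leave any yellow look-alike of the panel alone.

How it is judged:
On the way, in this order (a step that is already met when the one before it is completed fails the run):
1. the hood is swung open, the plate still in its slot (value of joint flap above 1.3 rad and distance of filter_mid from where it was at the start of the episode below 0.015 m), for 0.2 s.
2. the plate is drawn up clear of the slot in the gripper, with the hood open (z of filter_mid in the frame of sampler above 0.135 m and value of joint flap above 1.2 rad and contact force between the fingers and filter above 1 N), for 0.1 s.
At the end, for the whole second after the job is handed in: The plate is still, held by the fingers and touching neither sampler nor panel; the frame's centre is 30 to 100 mm out from the lit face and within 30 mm of its centre sideways and in height; square to the face within 0.2 rad, upright within 0.15 rad; the hood stands open at more than 1.2 rad (x of filter_mid in the frame of panel_face between 0.03 and 0.1 m and y of filter_mid in the frame of panel_face between -0.03 and 0.03 m and z of filter_mid in the frame of panel_face between -0.03 and 0.03 m and angle between the x axis of filter and the x axis of panel_face, either way round below 0.2 rad and angle between filter's own z axis and vertical below 0.15 rad and linear speed of filter below 0.02 m/s and contact force between the fingers and filter above 1 N and contact force between filter and sampler below 0.1 N and contact force between filter and panel below 0.1 N and value of joint flap above 1.2 rad); the arm keeps its last pose, push and grip.
It fails at once if the light panel is touched (more than 2 N) (contact force between anything else and panel above 2 N).
It fails at once if the plate is tipped more than 0.6 rad from upright (angle between filter's own z axis and vertical above 0.6 rad).
It fails at once if a bystander is moved more than 30 mm or tipped more than 0.4 rad (distance of any of jar, slidebox, testkit, cup, vial, tuberack from where it was at the start of the episode above 0.03 m or angle between any of jar, slidebox, testkit, cup, vial, tuberack's own z axis and vertical above 0.4 rad).
It also fails if it takes over 54 s, if anything falls off the work surface, if the arm or the gripper's body presses on something with over 40 N, if the wrist force passes 120 N, or if a joint passes its speed limit or range.

## Working session

There is one attempt and no reset: what is moved stays moved. The work goes in short steps, Python scripts to look and compute and a tool call to move; the robot and the scene stay as the last step left them, time stands still between calls to the robot, and variables do not carry over. Pictures are saved under pics/ and viewed, and the job is handed in when it is done.

Besides the shell and the picture viewer there is one more tool, called as name(argument=value, ...) on one line, values as JSON. servo_tool: Moves the arm, as the interface text tells. Its arguments: {"type":"object","properties":{"delta_pos":{"type":"array","items":{"type":"array","items":{"type":"number"}}},"dr":{"type":"array","items":{"type":"array","items":{"type":"number"}}},"grip":{"type":"array","items":{"type":"number"}},"grip_force":{"type":"number"}},"required":["delta_pos","dr","grip"]}

```bash
ls; mkdir -p pics; python3 - <<'E'
from station import ctrl
import cv2,numpy as np
for n in("scene","top"):
    im=ctrl.get_image(n); cv2.imwrite(f"pics/{n}0.png",im[:,:,::-1]); print(n,ctrl.camera_params(n))
for c in("scene","top"):
    for l in("sampler","flap","flap_lip","panel","jar","slidebox"):
        print(c,l,[(round(d["score"],2),d["extent"]) for d in ctrl.masks_of(c,l)][:3])
print(ctrl.get_obs())
E
```

```text
pics
scene {'fovy': 52.25214523401887, 'cx': 320.19508487129707, 'cy': 200.45782419583233, 'eye': array([ 1.19359256, -0.04230607,  0.85375366]), 'rotation': array([-1.85130259, -1.6993607 ,  0.64251645])}
top {'fovy': 50.040194111401554, 'cx': 329.07721423769163, 'cy': 199.69749032789218, 'eye': array([0.42081183, 0.04983082, 1.04658689]), 'rotation': array([-2.11128708,  2.1771288 , -0.1406894 ])}
scene sampler [(0.73, [213.6, 171.4, 286.8, 270.8]), (0.33, [335.3, 176.2, 402.6, 241.9])]
scene flap [(0.82, [214.3, 174.4, 283.0, 247.0])]
scene flap_lip [(0.97, [215.3, 174.2, 282.4, 249.3]), (0.41, [333.8, 173.7, 406.6, 244.3])]
scene panel [(0.79, [413.8, 196.6, 494.2, 268.0]), (0.62, [335.4, 176.4, 404.9, 243.7])]
scene jar [(0.68, [303.9, 184.1, 316.5, 204.3])]
scene slidebox [(0.59, [301.8, 253.7, 325.0, 289.8])]
top sampler [(0.63, [381.4, 157.1, 463.6, 236.9])]
top flap [(0.93, [385.6, 154.0, 465.3, 238.0])]
top flap_lip [(0.89, [387.6, 152.8, 463.7, 237.6])]
top panel [(0.68, [249.3, 194.2, 326.0, 239.3])]
top jar [(0.73, [342.6, 245.8, 359.5, 267.3])]
top slidebox [(0.7, [387.8, 153.0, 464.2, 238.6]), (0.6, [339.5, 144.0, 364.4, 182.7])]
{'t': 0.7, 'q': array([ 1.05096384e+00,  5.26578553e-02,  1.61287869e+00,  3.92842660e-06,
        1.47603260e+00, -1.19011071e-01]), 'dq': array([-0.00054926,  0.00259815, -0.0007341 ,  0.00028296, -0.0004537 ,
        0.00024496]), 'effort': array([ 1.52886329e-03, -3.93561351e+01, -3.70371187e+01,  1.23207633e-05,
        4.90489601e-04,  5.63338176e-07]), 'tool_pos': array([0.24385525, 0.57544539, 0.21064248]), 'tool_rot': array([-1.54780762,  0.31441919, -0.31442498]), 'contact_force': array([-0.03556658, -0.08996742,  0.39864861]), 'wrist_torque': array([-0.01010232, -0.00372954, -0.03086963]), 'opening': 0.0852717785451198}
```

View pics/scene0.png

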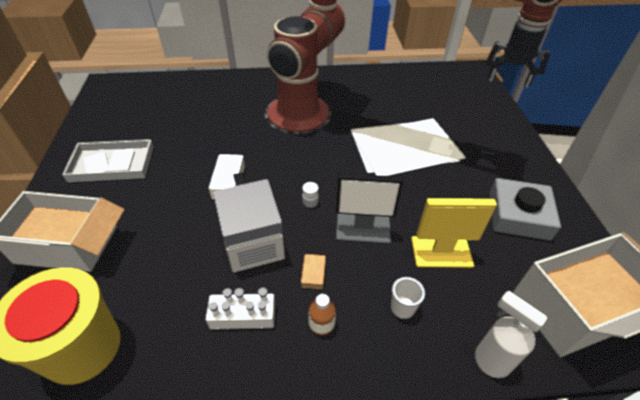

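View pics/top0.png

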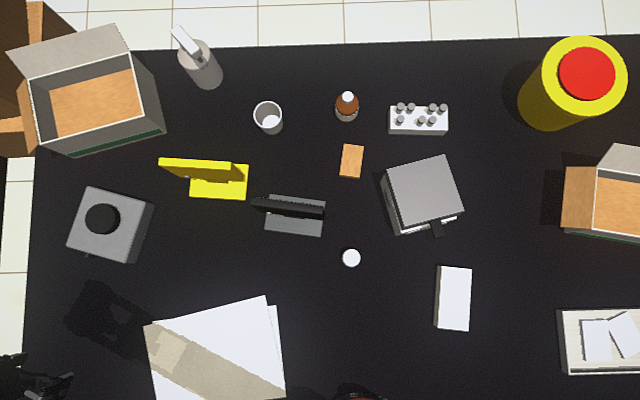

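The scene view shows the grey-hooded sampler at (250,225) and the real panel at (367,210), next to a yellow look-alike. The top view shows the sampler at (423,195), with its lip at (437,228), and the panel at (290,212). I'll zoom in to pick corners.

```bash
python3 - <<'E'
import cv2,numpy as np
a=cv2.imread("pics/scene0.png");b=cv2.imread("pics/top0.png")
def z(im,x0,y0,w,h,s,n):
    c=cv2.resize(im[y0:y0+h,x0:x0+w],None,fx=s,fy=s,interpolation=cv2.INTER_CUBIC)
    c=cv2.convertScaleAbs(c,alpha=1.3,beta=20)
    for i in range(0,w,10): cv2.putText(c,str(x0+i),(i*s,8),0,.3,(0,255,0));cv2.line(c,(i*s,10),(i*s,16),(0,255,0))
    for i in range(0,h,10): cv2.putText(c,str(y0+i),(0,i*s+4),0,.3,(0,255,0));cv2.line(c,(20,i*s),(26,i*s),(0,255,0))
    cv2.imwrite(f"pics/{n}.png",c)
z(a,200,165,95,110,5,"zs1");z(a,325,165,90,85,6,"zs2");z(b,370,145,105,100,5,"zt1");z(b,240,185,95,60,6,"zt2")
E
```

```text
(no output)
```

View pics/zs1.png

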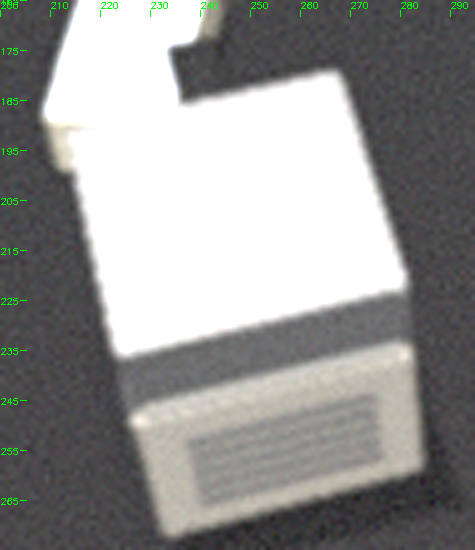

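View pics/zs2.png

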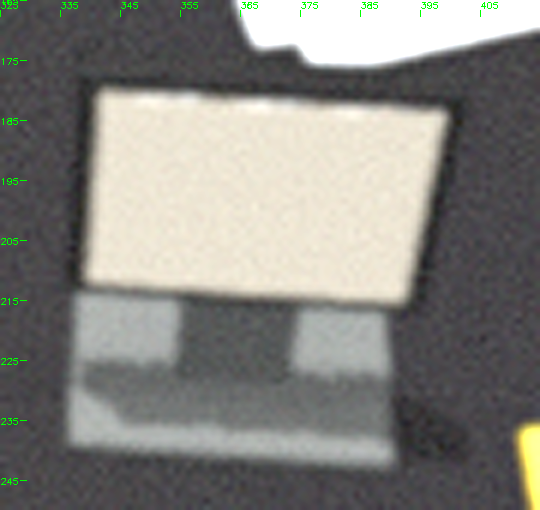

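View pics/zt1.png

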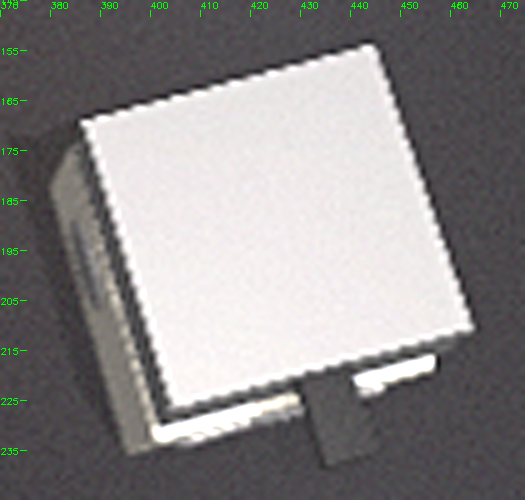

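View pics/zt2.png

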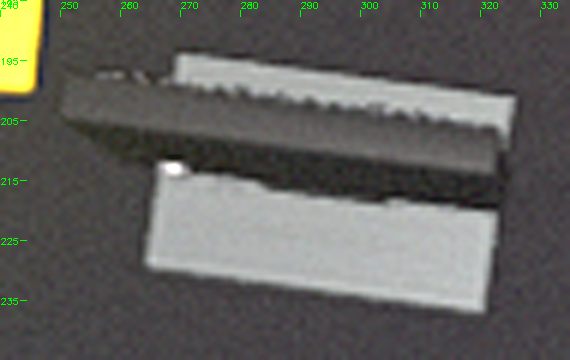

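```bash
cat > h.py <<'E'
import numpy as np,cv2
from station import ctrl
from scipy.spatial.transform import Rotation as R
from scipy.optimize import least_squares
CP={n:ctrl.camera_params(n) for n in("scene","top")}
def proj(n,P):
    c=CP[n];f=200/np.tan(np.radians(c["fovy"])/2)
    M=R.from_rotvec(c["rotation"]).as_matrix()
    q=(np.atleast_2d(P)-c["eye"])@M
    return np.c_[c["cx"]+f*q[:,0]/q[:,2],c["cy"]+f*q[:,1]/q[:,2]]
def w(p,P):
    P=np.array(P,float);c,s=np.cos(p[2]),np.sin(p[2])
    return np.array([p[0]+c*P[0]-s*P[1],p[1]+s*P[0]+c*P[1],P[2]])
def hood(P,a):
    d=np.array([P[0]-.065,P[1],P[2]-.097]);c,s=np.cos(a),np.sin(a)
    # opening: -x side goes up
    return np.array([.065+c*d[0]+s*d[2],d[1],.097-s*d[0]+c*d[2]])
E
cat > fit.py <<'E'
from h import *
S,T="scene","top"
H=[(S,.065,-.065,.145,224,236),(S,.065,.065,.145,281.4,222.4),(S,-.065,.065,.145,268,179),
(T,.065,.065,.145,386.4,169.4),(T,.065,-.065,.145,445,154),(T,-.065,-.065,.145,464.6,210.6),(T,-.065,.065,.145,403.6,227),
(T,-.099,.012,.146,435,238.2),(T,-.099,-.012,.146,445.6,236)]
B=[(S,.07,-.065,.095,227,249),(S,.07,.065,.095,282,234.6),(S,.07,-.065,0,233.6,272),(S,.07,.065,0,284.4,258),(T,-.07,.065,0,395.6,235.4),(T,-.07,.065,.095,401,231.4)]
def res(p):
    r=[proj(n,w(p,hood((x,y,z),p[3])))[0]-(u-.4,v-.4) for n,x,y,z,u,v in H]
    r+=[proj(n,w(p,(x,y,z)))[0]-(u-.4,v-.4) for n,x,y,z,u,v in B]
    return np.ravel(r)
s=least_squares(res,[.5,-.15,0,.05],loss="soft_l1");print("sampler",s.x.round(4));print(res(s.x).reshape(-1,2).round(1).tolist())
Pn=[(S,.01,-.075,.195,338.7,178.3),(S,.01,.075,.195,402,181.3),(T,-.01,.075,.195,250.3,205),(T,-.01,-.075,.195,322.6,213.7),(T,.01,.075,.195,250.3,197.6)]
F=[(S,.045,-.07,0.005,335.8,239.2),(S,.045,.07,.005,391.2,242.8),(T,.045,.07,.01,269.2,194.2),(T,.045,-.07,.01,325.8,201.2),(T,-.045,.07,.005,264.5,229.7),(T,-.045,-.07,.005,320.8,237)]
def rp(p):
    r=[proj(n,w(p,(x,y,z)))[0]-(u-.4,v-.4) for n,x,y,z,u,v in Pn]
    r+=[proj(n,w(p,(x+p[3],y,z)))[0]-(u-.4,v-.4) for n,x,y,z,u,v in F]
    return np.ravel(r)
s=least_squares(rp,[.5,.15,0,0],loss="soft_l1");print("panel",s.x.round(4));print(rp(s.x).reshape(-1,2).round(1).tolist())
def ray(n,u,v,z):
    f=lambda q:proj(n,[q[0],q[1],z])[0]-(u,v)
    return least_squares(f,[.5,0]).x.round(3)
print("jar",ray(T,351,257.5,.06),"box",ray(T,352,161,.025),"testkit",[ray(T,*q,.045) for q in((441,265),(472,267),(468,331),(435,328))],"vial",ray(T,347,97,.11),"cup",ray(T,268,113,.075))
E
python3 fit.py
```

```text
sampler [ 0.5563 -0.147   0.2288  0.1073]
[[-0.8, 0.2], [0.0, -0.3], [-0.5, -0.0], [0.0, 0.4], [-0.4, 0.5], [-0.0, 0.9], [0.7, 0.5], [-0.8, -1.6], [-0.2, -2.4], [-0.2, 0.6], [0.6, 1.0], [-0.7, 0.4], [0.3, 0.8], [-0.5, 1.4], [0.1, 3.1]]
panel [ 0.5333  0.1421 -0.1492 -0.0015]
[[-0.9, 0.2], [1.3, 0.5], [-1.3, 0.8], [0.5, 0.9], [0.1, -1.6], [0.2, 0.8], [-0.9, 0.2], [-0.2, -0.1], [-0.1, -0.5], [-0.3, 1.0], [0.5, 0.5]]
jar [0.426 0.011] box [ 0.659 -0.002] testkit [array([ 0.402, -0.196]), array([ 0.396, -0.267]), array([ 0.254, -0.247]), array([ 0.262, -0.173])] vial [0.789 0.008] cup [0.769 0.195]
```

```bash
cat >> h.py <<'E'
SP=np.array([.5563,-.147,.2288]);PP=np.array([.5333,.1421,-.1492])
def tool(yaw,down,sgn=1):
    "fingers along yaw heading, 'down' deg below level; jaw axis along heading's y times sgn"
    e=np.array([np.cos(yaw),np.sin(yaw),0]);l=np.array([-np.sin(yaw),np.cos(yaw),0]);d=np.radians(down)
    y=np.cos(d)*e-np.sin(d)*np.array([0,0,1]);z=sgn*l
    return R.from_matrix(np.c_[np.cross(y,z),y,z])
def now():
    o=ctrl.get_obs();return o,np.array(o["tool_pos"]),R.from_rotvec(o["tool_rot"])
def rows(way,maxd=.055,maxr=9.5):
    "way: list of (pos,R); prints rows"
    o,p,r=now();print("t",round(o["t"],2),p.round(4),"q",np.round(o["q"],2),"F",np.round(o["contact_force"],1),"op",round(o["opening"],4))
    for P,Q in way:
        d=np.linalg.norm(P-p);a=np.degrees((r.inv()*Q).magnitude());n=max(1,int(np.ceil(max(d/maxd,a/maxr))))
        st=(r.inv()*Q).as_rotvec()/n;rr=r;D=[];T=[]
        for i in range(n):
            D.append((rr.inv().apply((P-p)/n)).round(4).tolist());T.append(np.degrees(st).round(2).tolist());rr=rr*R.from_rotvec(st)
        print(n,"rows dp",D);print("   dr",T)
        p,r=P,Q
E
python3 - <<'E'
from h import *
o,p,r=now();print(r.as_matrix().round(3))
for a in(.107,1.57,1.7):print(w(SP,hood((-.092,0,.14),a)))
print(proj("top",[[.6025,.1317,.13]]),proj("scene",[[.6025,.1317,.13]]))
Q=tool(SP[2],90,1);Q2=tool(SP[2],90,-1);print(np.degrees((r.inv()*Q).magnitude()),np.degrees((r.inv()*Q2).magnitude()))
E
```

```text
[[ 0.921  0.     0.39 ]
 [-0.39   0.     0.921]
 [-0.    -1.     0.   ]]
[ 0.47204463 -0.16662122  0.15652104]
[ 0.66136366 -0.12253299  0.25403419]
[ 0.68083778 -0.1179979   0.24715106]
[[293.78479485 177.05509404]] [[367.74004125 217.98300172]]
36.074670906581304 143.92532912106876
```

```bash
python3 - <<'E'
from h import *
o,p,r=now()
Q=tool(SP[2],90,-1)
m=r*R.from_rotvec((r.inv()*Q).as_rotvec()*.65)
rows([(np.array([.30,.48,.36]),r),(np.array([.43,.08,.38]),m),(np.array([.40,-.18,.34]),Q)],maxr=10.4)
E
```

```text
t 0.7 [0.2439 0.5754 0.2106] q [ 1.05  0.05  1.61  0.    1.48 -0.12] F [-0.  -0.1  0.4] op 0.0853
4 rows dp [[0.0222, -0.0373, -0.0165], [0.0222, -0.0373, -0.0165], [0.0222, -0.0373, -0.0165], [0.0222, -0.0373, -0.0165]]
   dr [[0.0, 0.0, 0.0], [0.0, 0.0, 0.0], [0.0, 0.0, 0.0], [0.0, 0.0, 0.0]]
9 rows dp [[0.0306, -0.0022, -0.0353], [0.0365, -0.0022, -0.0292], [0.0412, -0.0022, -0.0221], [0.0445, -0.0022, -0.0143], [0.0463, -0.0022, -0.0061], [0.0467, -0.0022, 0.0024], [0.0455, -0.0022, 0.0108], [0.0428, -0.0022, 0.0188], [0.0387, -0.0022, 0.0262]]
   dr [[-0.0, 10.39, -0.0], [-0.0, 10.39, -0.0], [-0.0, 10.39, -0.0], [-0.0, 10.39, -0.0], [-0.0, 10.39, -0.0], [-0.0, 10.39, -0.0], [-0.0, 10.39, -0.0], [-0.0, 10.39, -0.0], [-0.0, 10.39, -0.0]]
5 rows dp [[0.0492, 0.008, 0.0178], [0.0453, 0.008, 0.0262], [0.04, 0.008, 0.0337], [0.0335, 0.008, 0.0402], [0.026, 0.008, 0.0454]]
   dr [[-0.0, 10.07, -0.0], [-0.0, 10.07, -0.0], [-0.0, 10.07, -0.0], [-0.0, 10.07, -0.0], [-0.0, 10.07, -0.0]]
```

servo_tool(delta_pos=[[0.022,-0.037,-0.016],[0.022,-0.037,-0.016],[0.022,-0.037,-0.016],[0.022,-0.037,-0.016],[0.031,-0.002,-0.035]], dr=[[0,0,0],[0,0,0],[0,0,0],[0,0,0],[0,10,0]], grip=[0.8,0.8,0.8,0.8,0.8])

```text
t: 1.32
tool_pos: [0.3156, 0.4355, 0.364]
tool_rot: [-1.526, 0.451, -0.451]
contact_force: [-0.1, -0.4, -0.9]
opening: 0.0683
```

servo_tool(delta_pos=[[0.036,-0.002,-0.029],[0.041,-0.002,-0.022],[0.044,-0.002,-0.014],[0.046,-0.002,-0.006],[0.047,-0.002,0.002]], dr=[[0,10.4,0],[0,10.4,0],[0,10.4,0],[0,10.4,0],[0,10.4,0]], grip=[0.8,0.8,0.8,0.8,0.8])

```text
t: 1.95
tool_pos: [0.3873, 0.2074, 0.3771]
tool_rot: [-1.234, 1.162, -1.168]
contact_force: [1.3, 0.5, -0.3]
opening: 0.0682
```

servo_tool(delta_pos=[[0.045,-0.002,0.011],[0.043,-0.002,0.019],[0.039,-0.002,0.026],[0.049,0.008,0.018],[0.045,0.008,0.026]], dr=[[0,10.4,0],[0,10.4,0],[0,10.4,0],[0,10.1,0],[0,10.1,0]], grip=[0.8,0.8,0.8,0.8,0.8])

```text
t: 2.58
tool_pos: [0.4114, -0.0377, 0.3689]
tool_rot: [-0.656, 1.806, -1.815]
contact_force: [0.4, -1.5, 0.1]
opening: 0.0681
```

```bash
python3 - <<'E'
from h import *
L=w(SP,hood((-.092,0,.14),.107))
Q=tool(SP[2],90,-1);Q5=tool(SP[2],45,-1)
y=Q5.as_matrix()[:,1];t=L+.005*y
rows([(np.array([.41,-.17,.34]),Q),(t-.1*y,Q5)],maxr=10.4)
E
```

```text
t 2.58 [ 0.4114 -0.0377  0.3689] q [-0.27 -0.52  1.83  0.    1.81  0.59] F [ 0.4 -1.5  0.1] op 0.0681
3 rows dp [[0.0289, 0.0097, 0.0333], [0.0233, 0.0097, 0.0374], [0.0171, 0.0097, 0.0407]]
   dr [[-0.1, 9.06, -0.16], [-0.1, 9.06, -0.16], [-0.1, 9.06, -0.16]]
5 rows dp [[0.0012, 0.0233, 0.0022], [0.0048, 0.0228, 0.0022], [0.0083, 0.0218, 0.0022], [0.0116, 0.0202, 0.0022], [0.0146, 0.0181, 0.0022]]
   dr [[-0.0, 0.0, 9.0], [-0.0, 0.0, 9.0], [-0.0, 0.0, 9.0], [-0.0, 0.0, 9.0], [-0.0, 0.0, 9.0]]
```

servo_tool(delta_pos=[[0.029,0.01,0.033],[0.023,0.01,0.037],[0.017,0.01,0.041]], dr=[[-0.1,9,-0.2],[-0.1,9,-0.2],[-0.1,9,-0.2]], grip=[0.8,0.8,0.8])

```text
t: 2.95
tool_pos: [0.4082, -0.1745, 0.3397]
tool_rot: [-0.225, 2.105, -2.11]
contact_force: [-0.1, -0.7, 0.5]
opening: 0.0685
```

servo_tool(delta_pos=[[0.001,0.023,0.002],[0.005,0.023,0.002],[0.008,0.022,0.002],[0.012,0.02,0.002]], dr=[[0,0,9],[0,0,9],[0,0,9],[0,0,9]], grip=[0.8,0.8,0.8,0.8])

```text
t: 3.45
tool_pos: [0.4082, -0.1871, 0.2463]
tool_rot: [0.407, 1.829, -1.716]
contact_force: [0.2, -0.2, -0.5]
opening: 0.0684
```

```bash
python3 - <<'E'
from h import *
L=w(SP,hood((-.092,0,.14),.107))
Q5=tool(SP[2],45,-1)
y=Q5.as_matrix()[:,1];t=L+.005*y
print(t)
rows([(t-.08*y,Q5)],maxr=10.4)
o,p,r=now();print(np.degrees((r.inv()*Q5).as_rotvec()))
im=ctrl.get_image("scene");cv2.imwrite("pics/s1.png",im[:,:,::-1])
im=ctrl.get_image("top");cv2.imwrite("pics/t1.png",cv2.resize(im[100:320,300:560,::-1],None,fx=3,fy=2.7))
E
```

```text
[ 0.47548802 -0.16581933  0.15298551]
t 3.45 [ 0.4082 -0.1871  0.2463] q [-1.   -0.79  2.29  0.61  1.41  0.33] F [ 0.2 -0.2 -0.5] op 0.0684
1 rows dp [[0.0113, 0.0375, -0.006]]
   dr [[-1.0, -0.48, 7.84]]
[-1.00376513 -0.48051757  7.83702445]
```

View pics/t1.png

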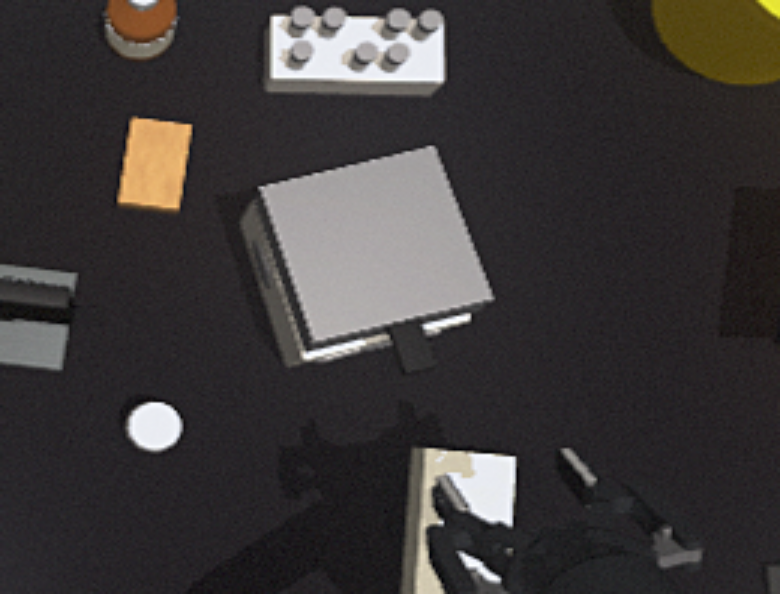

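The crop shows the open fingers at crop (450,490) and (575,465), behind the lip at crop (413,345). Before closing in, I'll check that my lip estimate projects onto the lip seen in the picture.

```bash
python3 - <<'E'
from h import *
for P in(w(SP,hood((-.092,0,.146),.107)),w(SP,hood((-.099,0,.146),.107)),now()[1]):
    q=proj("top",P)[0];print(q.round(1),((q-[300,100])*[3,2.7]).round())
Q5=tool(SP[2],45,-1);L=w(SP,hood((-.092,0,.14),.107));y=Q5.as_matrix()[:,1];t=L+.005*y
rows([(t-.06*y,Q5),(t-.03*y,Q5),(t,Q5)],maxr=10.4)
E
```

```text
[438.3 231.5] [415. 355.]
[439.4 234.7] [418. 364.]
[460.7 265.3] [482. 446.]
t 3.55 [ 0.4042 -0.1856  0.2368] q [-1.01 -0.79  2.3   0.6   1.41  0.33] F [-1.4 -0.9 -1.6] op 0.0685
1 rows dp [[-0.0006, 0.052, -0.0036]]
   dr [[-0.59, -1.26, 8.49]]
1 rows dp [[-0.0, 0.03, -0.0]]
   dr [[0.0, 0.0, 0.0]]
1 rows dp [[-0.0, 0.03, -0.0]]
   dr [[0.0, 0.0, 0.0]]
```

```bash
python3 - <<'E'
from h import *
im=ctrl.get_image("top")[:,:,::-1].copy();o,p,r=now();im2=ctrl.get_image("scene")[:,:,::-1].copy()
M=r.as_matrix()
def z(im,n,x0,y0,w_,h_,s,f):
    c=cv2.resize(im[y0:y0+h_,x0:x0+w_],None,fx=s,fy=s,interpolation=cv2.INTER_CUBIC);c=cv2.convertScaleAbs(c,alpha=1.5,beta=30)
    for P,col in((p,(0,0,255)),(p+.014*M[:,1]+.034*M[:,2],(0,255,0)),(p+.014*M[:,1]-.034*M[:,2],(0,255,0)),(p-.015*M[:,1],(255,0,0))):
        q=proj(n,P)[0];cv2.circle(c,tuple(int(v) for v in ((q-[x0,y0])*s)),3,col,-1)
    cv2.imwrite(f,c)
z(im,"top","".__len__()+380,190,140,110,5,"pics/t2.png");z(im2,"scene",170,60,140,130,4,"pics/s2.png")
print(p,o["dq"].round(3))
E
```

```text
[ 0.40608613 -0.18654401  0.24200249] [ 0.058  0.021 -0.156  0.004 -0.008  0.017]
```

View pics/t2.png

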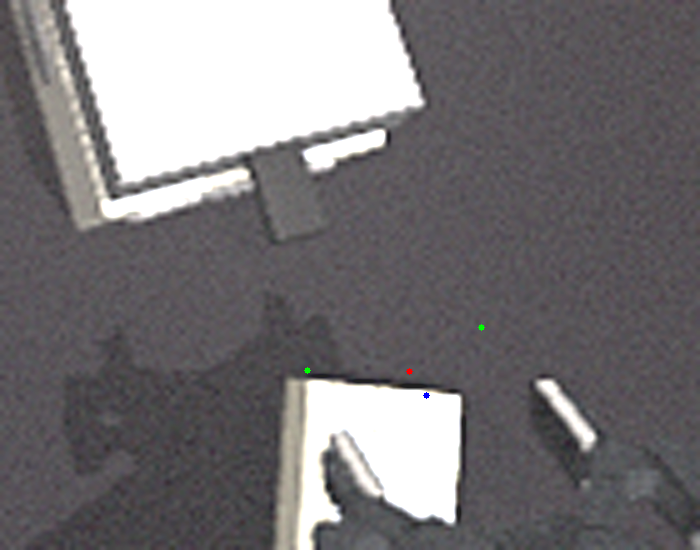

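View pics/s2.png

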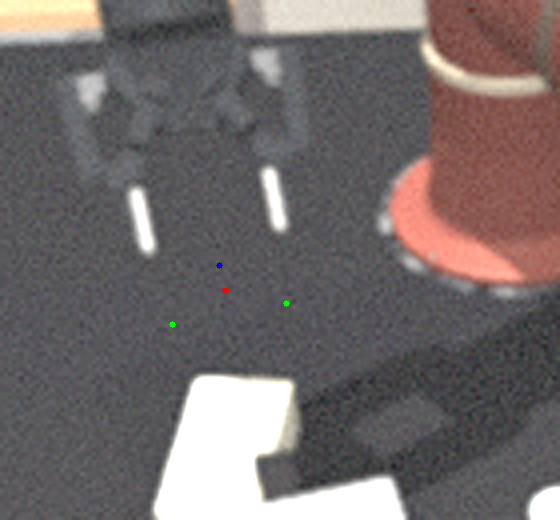

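```bash
python3 - <<'E'
from h import *
def tri(a,b):
    s=least_squares(lambda P:np.r_[proj("top",P)[0]-a,proj("scene",P)[0]-b],[.4,-.18,.25]);return s.x,s.fun
for a,b in(((449,276.4),(240.5,117)),((489,266),(207.5,123))):print(*[v.round(3) for v in tri(np.array(a)-.4,np.array(b)-.4)])
for i in range(3):
    o,p,r=now();print(o["t"],p.round(4),np.round(o["q"],4),o["contact_force"].round(1));ctrl.get_image("top")
M=r.as_matrix();print((p+.014*M[:,1]).round(3),M[:,1])
print(np.degrees(r.as_rotvec()))
E
```

```text
[ 0.387 -0.152  0.273] [-0.357  0.005 -0.474 -0.075]
[ 0.403 -0.226  0.271] [ 0.213 -0.011  0.277  0.057]
3.65 [ 0.4077 -0.1872  0.2462] [-0.9997 -0.7867  2.2869  0.601   1.4119  0.3328] [ 1.1 -0.1  0.7]
3.7 [ 0.4087 -0.1874  0.2487] [-0.998  -0.7861  2.283   0.6014  1.4117  0.3324] [ 0.5 -0.5  0.4]
3.75 [ 0.4093 -0.1874  0.2499] [-0.9969 -0.7856  2.2811  0.6016  1.4117  0.3321] [ 0.2 -0.1 -0.3]
[ 0.418 -0.186  0.239] [ 0.58834904  0.11927169 -0.79976226]
[ 22.96051674 104.8193744  -98.54002445]
```

```bash
python3 - <<'E'
from h import *
o,p,r=now();im=ctrl.get_image("top")[:,:,::-1].copy();im2=ctrl.get_image("scene")[:,:,::-1].copy();print(p)
c=cv2.resize(im[240:310,430:520],None,fx=8,fy=8,interpolation=cv2.INTER_CUBIC);cv2.imwrite("pics/t3.png",cv2.convertScaleAbs(c,alpha=1.8,beta=40))
c=cv2.resize(im2[60:150,180:270],None,fx=6,fy=6,interpolation=cv2.INTER_CUBIC);cv2.imwrite("pics/s3.png",cv2.convertScaleAbs(c,alpha=1.8,beta=40))
E
```

```text
[ 0.40950197 -0.18732848  0.25011757]
```

View pics/t3.png

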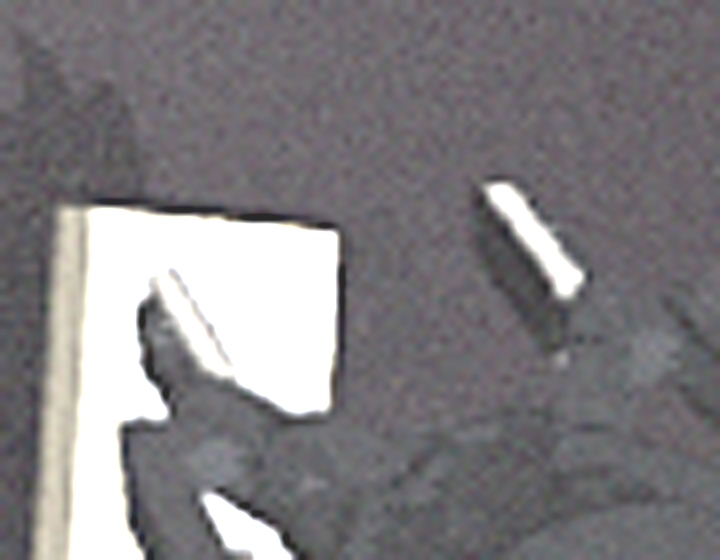

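View pics/s3.png

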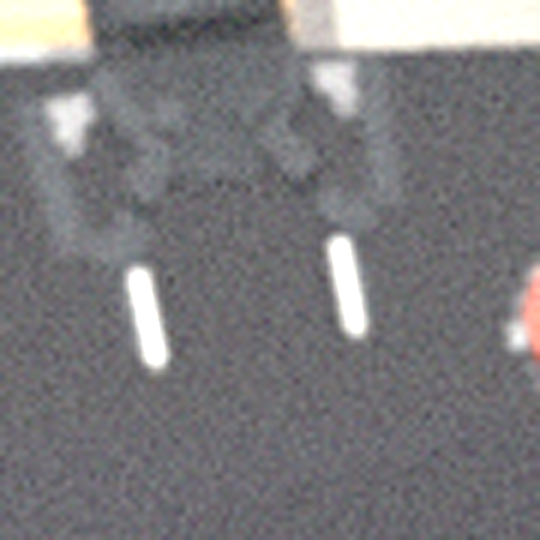

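```bash
python3 - <<'E'
from h import *
M=R.from_rotvec([-1.54780762,  0.31441919, -0.31442498]).as_matrix();p=np.array([0.24385525, 0.57544539, 0.21064248])
im=cv2.imread("pics/scene0.png");x0,y0,s=450,0,5
c=cv2.convertScaleAbs(cv2.resize(im[y0:y0+110,x0:x0+140],None,fx=s,fy=s,interpolation=cv2.INTER_CUBIC),alpha=1.8,beta=40)
for d in(.014,0,-.013,-.03):
  for k in(-.0425,.0425):
    q=proj("scene",p+d*M[:,1]+k*M[:,2])[0];print(d,k,q);cv2.circle(c,tuple(int(v) for v in ((q-[x0,y0])*s)),3,(0,0,255) if d==.014 else (0,255,0),-1)
cv2.imwrite("pics/s4.png",c)
def tri(a,b):
    s=least_squares(lambda P:np.r_[proj("top",P)[0]-a,proj("scene",P)[0]-b],[.4,-.18,.25]);return s.x,s.fun
for a,b in(((451.2,273.5),(239.5,115.8)),((492,263),(206.2,121.3))):print(*[v.round(3) for v in tri(np.array(a)-.4,np.array(b)-.4)])
E
```

```text
0.014 -0.0425 [486.90172164  94.62174488]
0.014 0.0425 [517.82645683 100.12226026]
0 -0.0425 [488.45224152  90.3786639 ]
0 0.0425 [519.67887093  95.86729717]
-0.013 -0.0425 [489.91694364  86.37042782]
-0.013 0.0425 [521.42919407  91.84683525]
-0.03 -0.0425 [491.86958543  81.0269186 ]
-0.03 0.0425 [523.76326546  86.48551373]
[ 0.392 -0.154  0.28 ] [-0.593  0.01  -0.788 -0.127]
[ 0.408 -0.227  0.28 ] [-0.152  0.008 -0.198 -0.041]
```

View pics/s4.png

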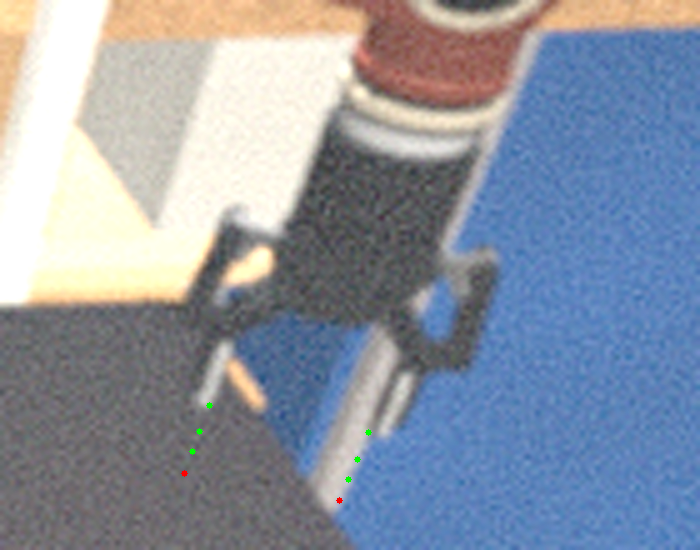

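The picture shows the fingertips about 43 mm behind where the reported TCP puts them, and only about 11 mm of that comes from the jaws being open. The start picture shows the same thing. I'll take the real grasp point as about 38 mm behind the reported TCP along the fingers, and check it in pictures as I close in.

```bash
cat >> h.py <<'E'
G=.038
E
python3 - <<'E'
from h import *
Q5=tool(SP[2],45,-1);L=w(SP,hood((-.092,0,.14),.107));y=Q5.as_matrix()[:,1];t=L+G*y
rows([(t-.05*y,Q5),(t-.015*y,Q5)],maxr=10.4)
E
```

```text
t 3.9 [ 0.4094 -0.187   0.2493] q [-1.   -0.79  2.28  0.6   1.41  0.33] F [-0.6 -0.7 -0.2] op 0.0682
2 rows dp [[0.0025, 0.0508, -0.0036], [0.006, 0.0505, -0.0032]]
   dr [[-0.47, -0.16, 4.06], [-0.47, -0.16, 4.06]]
1 rows dp [[0.0, 0.035, -0.0]]
   dr [[0.0, 0.0, 0.0]]
```

servo_tool(delta_pos=[[0.001,0.025,-0.002],[0.002,0.025,-0.002],[0.003,0.025,-0.002],[0.003,0.025,-0.002],[0,0,0]], dr=[[-0.2,-0.1,2],[-0.2,-0.1,2],[-0.2,-0.1,2],[-0.2,-0.1,2],[0,0,0]], grip=[0.8,0.8,0.8,0.8,0.8])

```text
t: 4.53
tool_pos: [0.4707, -0.1671, 0.1751]
tool_rot: [0.494, 1.749, -1.607]
contact_force: [0.0, 0.4, -0.2]
opening: 0.0683
```

```bash
cat >look.py <<'E'
from h import *
import sys
def look(tag,tb,sb,pts=(),s=5):
    o,p,r=now();M=r.as_matrix()
    for n,b in(("top",tb),("scene",sb)):
        if b is None: continue
        im=ctrl.get_image(n)[:,:,::-1].copy();x0,y0,ww,hh=b
        c=cv2.convertScaleAbs(cv2.resize(im[y0:y0+hh,x0:x0+ww],None,fx=s,fy=s,interpolation=cv2.INTER_CUBIC),alpha=1.5,beta=30)
        for P,col in [(p-G*M[:,1],(0,0,255))]+[(P,(0,255,0)) for P in pts]:
            q=proj(n,P)[0];cv2.circle(c,tuple(int(v) for v in ((q-[x0,y0]+.5)*s)),3,col,-1)
        cv2.imwrite(f"pics/{n[0]}{tag}.png",c)
E
python3 - <<'E'
from look import *
Q5=tool(SP[2],45,-1);L=w(SP,hood((-.092,0,.14),.107));y=Q5.as_matrix()[:,1];t=L+G*y
rows([(t-.015*y,Q5)])
look("5",(390,180,120,110),(180,90,120,110),[L])
E
```

```text
t 4.53 [ 0.4707 -0.1671  0.1751] q [-0.9  -0.64  2.38  0.78  1.14  0.18] F [ 0.   0.4 -0.2] op 0.0683
1 rows dp [[0.0123, 0.0371, -0.0005]]
   dr [[-0.22, 1.02, -0.26]]
```

View pics/t5.png

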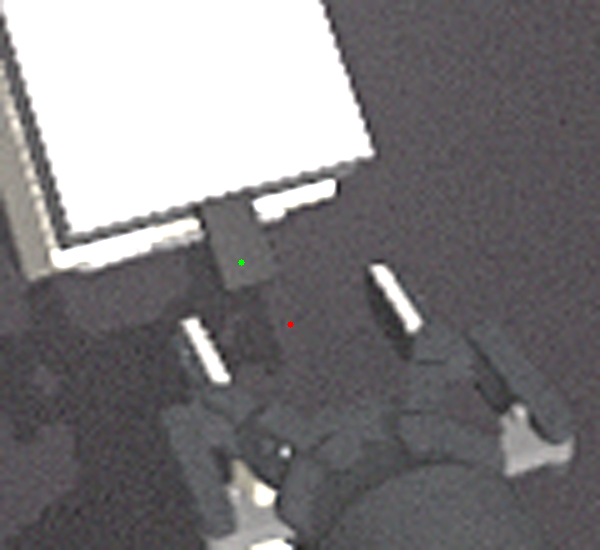

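View pics/s5.png

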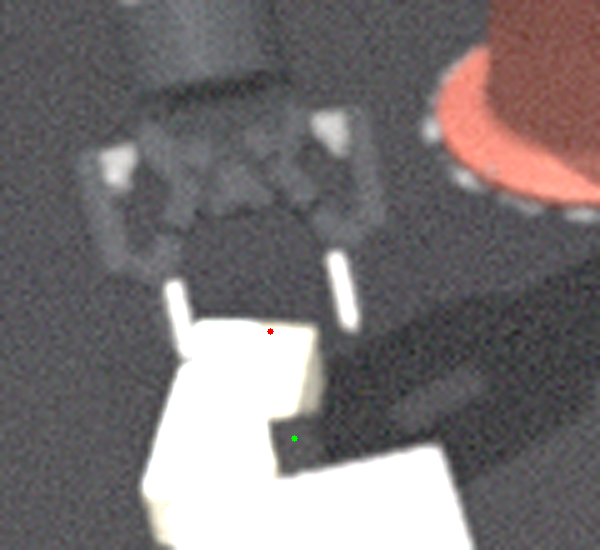

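servo_tool(delta_pos=[[0.012,0.0,0],[0,0.02,0],[0,0.02,0],[0,0,0]], dr=[[0,1,0],[0,0,0],[0,0,0],[0,0,0]], grip=[0.7,0.7,0.7,0.7])

```text
t: 5.12
tool_pos: [0.4916, -0.1684, 0.1464]
tool_rot: [0.515, 1.746, -1.615]
contact_force: [1.0, -0.6, 0.4]
opening: 0.0596
```

```bash
python3 - <<'E'
from look import *
Q5=tool(SP[2],45,-1);L=w(SP,hood((-.092,0,.14),.107));y=Q5.as_matrix()[:,1];t=L+G*y
rows([(t,Q5)])
look("6",(390,180,120,110),(180,90,120,110),[L])
E
```

```text
t 5.12 [ 0.4916 -0.1684  0.1464] q [-0.86 -0.55  2.37  0.81  1.03  0.15] F [ 1.  -0.6  0.4] op 0.0596
1 rows dp [[0.0062, 0.0175, -0.0065]]
   dr [[-0.92, 0.36, -0.56]]
```

View pics/t6.png

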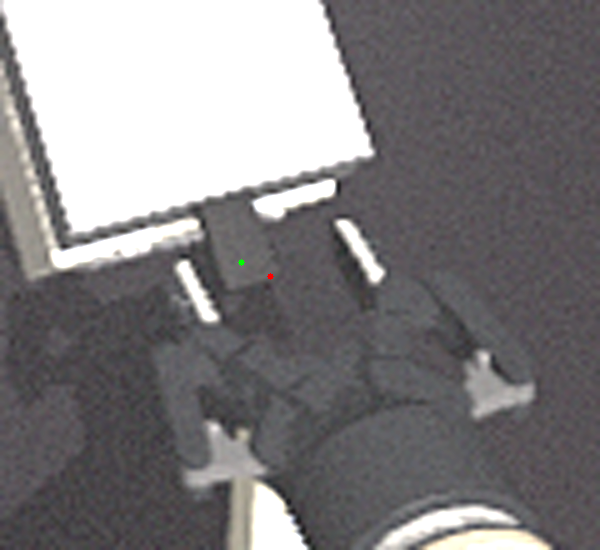

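View pics/s6.png

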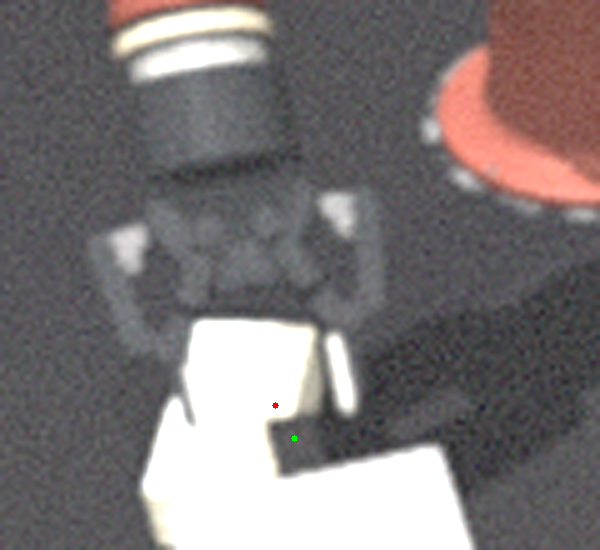

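servo_tool(delta_pos=[[0.006,0.017,-0.0065],[0.002,0.004,-0.001],[0,0,0]], dr=[[-0.9,0.4,-0.6],[0,0,0],[0,0,0]], grip=[0.7,0.7,0.7])

```text
t: 5.6
tool_pos: [0.4997, -0.1624, 0.1306]
tool_rot: [0.509, 1.758, -1.611]
contact_force: [-0.4, 1.1, -0.3]
opening: 0.0596
```

```bash
python3 - <<'E'
from look import *
Q5=tool(SP[2],45,-1);L=w(SP,hood((-.092,0,.14),.107));y=Q5.as_matrix()[:,1];t=L+G*y
rows([(t,Q5)])
look("7",(390,180,120,110),(180,90,120,110),[L])
E
```

```text
t 5.6 [ 0.4997 -0.1624  0.1306] q [-0.83 -0.5   2.37  0.82  0.99  0.14] F [-0.4  1.1 -0.3] op 0.0596
1 rows dp [[0.0014, -0.0001, -0.0021]]
   dr [[-0.44, 0.12, -0.21]]
```

View pics/t7.png

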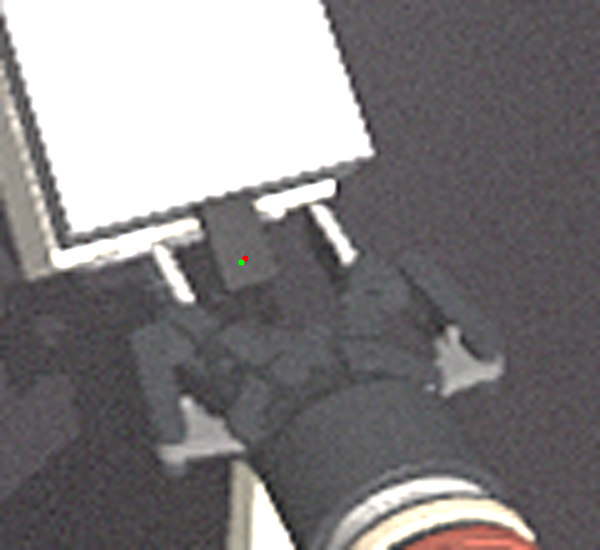

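View pics/s7.png

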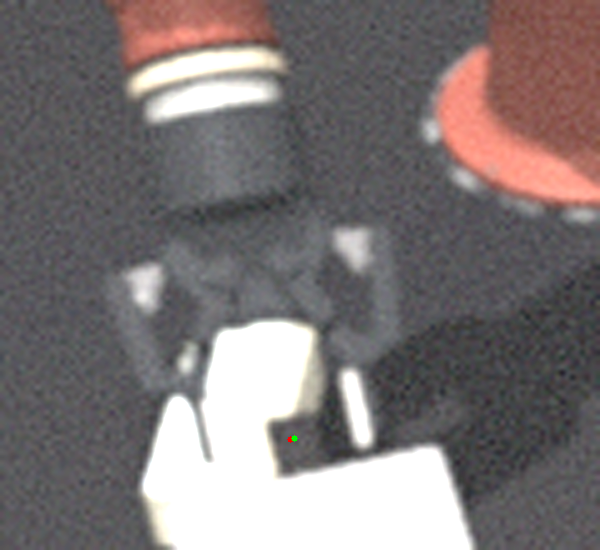

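The pads now flank the lip in both views: at (172,272) and (333,232) in the top crop, with the lip at (240,260). I'll grip it.

servo_tool(delta_pos=[[0.001,0,-0.002],[0,0,0],[0,0,0],[0,0,0],[0,0,0]], dr=[[0,0,0],[0,0,0],[0,0,0],[0,0,0],[0,0,0]], grip=[0.1,0.1,0.1,0.1,0.1], grip_force=40)

```text
t: 6.32
tool_pos: [0.4984, -0.161, 0.131]
tool_rot: [0.509, 1.756, -1.611]
contact_force: [-2.3, 0.6, 0.4]
opening: 0.0235
```

```bash
python3 - <<'E'
from look import *
o,p,r=now();print(p,o["opening"],o["contact_force"].round(1))
look("8",(390,180,120,110),(180,90,120,110))
E
```

```text
[ 0.49841569 -0.16096807  0.13098969] 0.02352045240228196 [-2.3  0.6  0.4]
```

View pics/t8.png

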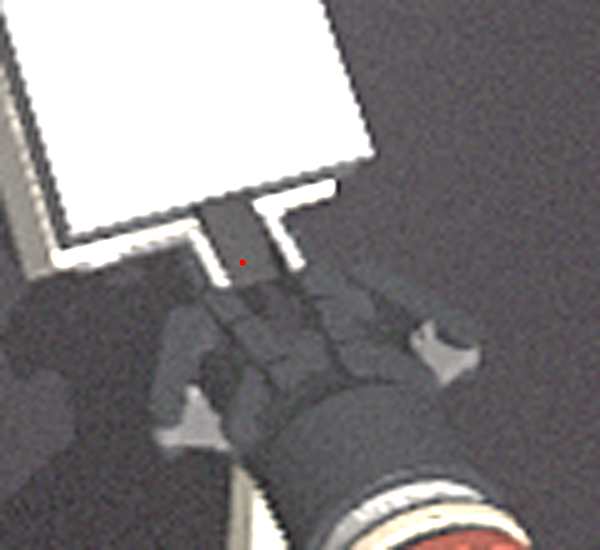

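View pics/s8.png

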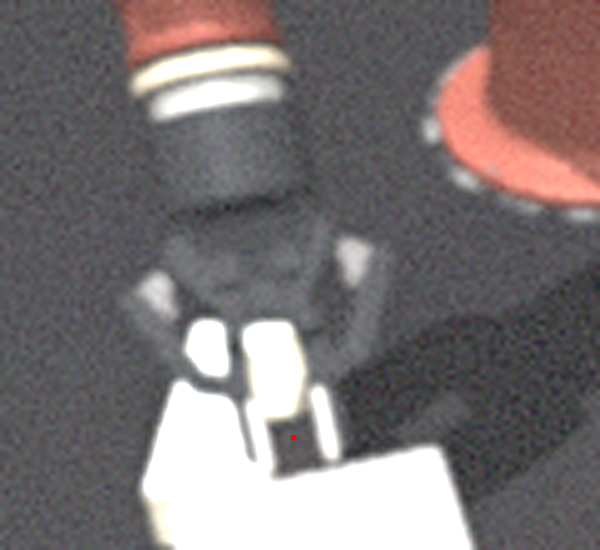

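Gripped: the opening reads 23.5 mm, against a 24 mm lip. Next is the arc around the hinge.

```bash
cat > arc.py <<'E'
from h import *
import sys
def inv(P):
    d=P[:2]-SP[:2];c,s=np.cos(SP[2]),np.sin(SP[2]);return np.array([c*d[0]+s*d[1],-s*d[0]+c*d[1],P[2]])
def cur():
    o,p,r=now();y=r.as_matrix()[:,1];g=inv(p-G*y)
    rad=np.hypot(g[0]-.065,g[2]-.097);ang=np.arctan2(g[2]-.097,-(g[0]-.065))
    pitch=np.degrees(np.arcsin(-y[2])) ;
    if y[:2]@[np.cos(SP[2]),np.sin(SP[2])]<0: pitch=180-pitch
    return g,rad,ang-np.arctan2(.043,.157),pitch
if __name__=="__main__":
    g,rad,a,pitch=cur();print("g",g.round(4),"rad",rad.round(4),"flap",a.round(3),"pitch",pitch.round(1))
    tgt=float(sys.argv[1]);n=int(sys.argv[2]);pe=float(sys.argv[3]);way=[]
    for i in range(1,n+1):
        b=a+(tgt-a)*i/n;P=rad if False else .163
        th=b+np.arctan2(.043,.157);L=w(SP,(.065-P*np.cos(th),0,.097+P*np.sin(th)))
        Q=tool(SP[2],pitch+(pe-pitch)*i/n,-1);way.append((L+G*Q.as_matrix()[:,1],Q))
    rows(way,maxd=.06,maxr=10.6)
E
python3 arc.py 0.6 5 58
```

```text
g [-8.650e-02 -1.000e-04  1.577e-01] rad 0.1632 flap 0.114 pitch 44.8
t 6.42 [ 0.4984 -0.1609  0.131 ] q [-0.83 -0.51  2.37  0.82  0.99  0.15] F [-1.1 -0.8 -0.1] op 0.0232
1 rows dp [[-0.0132, -0.0053, -0.0003]]
   dr [[-0.49, 0.2, -2.65]]
1 rows dp [[-0.0134, -0.0047, 0.0]]
   dr [[-0.0, -0.0, -2.65]]
1 rows dp [[-0.0136, -0.0039, 0.0]]
   dr [[0.0, -0.0, -2.65]]
1 rows dp [[-0.0138, -0.0032, -0.0]]
   dr [[-0.0, 0.0, -2.65]]
1 rows dp [[-0.0139, -0.0024, -0.0]]
   dr [[0.0, 0.0, -2.65]]
```

servo_tool(delta_pos=[[-0.013,-0.005,0],[-0.013,-0.005,0],[-0.014,-0.004,0],[-0.014,-0.003,0],[-0.014,-0.002,0]], dr=[[-0.4,0.2,-2.6],[0,0,-2.6],[0,0,-2.6],[0,0,-2.6],[0,0,-2.6]], grip=[0.1,0.1,0.1,0.1,0.1])

```text
t: 7.05
tool_pos: [0.5309, -0.153, 0.1834]
tool_rot: [0.29, 1.889, -1.775]
contact_force: [-12.3, 0.7, 6.1]
opening: 0.0232
```

```bash
python3 arc.py 0.95 5 70
```

```text
g [-4.540e-02 -1.000e-04  2.161e-01] rad 0.1624 flap 0.556 pitch 59.4
t 7.05 [ 0.5309 -0.153   0.1834] q [-0.63 -0.41  2.13  0.45  1.09  0.57] F [-12.3   0.7   6.1] op 0.0232
1 rows dp [[-0.0111, -0.0028, -0.0001]]
   dr [[-0.0, 0.04, -2.12]]
1 rows dp [[-0.0113, -0.0017, -0.0]]
   dr [[-0.0, -0.0, -2.12]]
1 rows dp [[-0.0114, -0.0012, 0.0]]
   dr [[0.0, -0.0, -2.12]]
1 rows dp [[-0.0114, -0.0006, 0.0]]
   dr [[-0.0, 0.0, -2.12]]
1 rows dp [[-0.0114, -0.0001, 0.0]]
   dr [[0.0, 0.0, -2.12]]
```

```bash
sed -i 's/else .163/else .166/' arc.py; python3 arc.py 1.0 5 76
```

```text
g [-4.540e-02 -1.000e-04  2.161e-01] rad 0.1624 flap 0.556 pitch 59.4
t 7.05 [ 0.5309 -0.153   0.1834] q [-0.63 -0.41  2.13  0.45  1.09  0.57] F [-12.3   0.7   6.1] op 0.0232
1 rows dp [[-0.0116, -0.0061, -0.0001]]
   dr [[-0.0, 0.04, -3.32]]
1 rows dp [[-0.0124, -0.0021, -0.0]]
   dr [[0.0, 0.0, -3.32]]
1 rows dp [[-0.0125, -0.0016, -0.0]]
   dr [[-0.0, 0.0, -3.32]]
1 rows dp [[-0.0125, -0.0012, 0.0]]
   dr [[0.0, -0.0, -3.32]]
1 rows dp [[-0.0125, -0.0007, 0.0]]
   dr [[0.0, 0.0, -3.32]]
```

servo_tool(delta_pos=[[-0.012,-0.006,0],[-0.012,-0.002,0],[-0.0125,-0.0016,0],[-0.0125,-0.0012,0],[-0.0125,-0.0007,0]], dr=[[0,0,-3.3],[0,0,-3.3],[0,0,-3.3],[0,0,-3.3],[0,0,-3.3]], grip=[0.1,0.1,0.1,0.1,0.1])

```text
t: 7.68
tool_pos: [0.5768, -0.1421, 0.2141]
tool_rot: [-0.009, 2.024, -1.972]
contact_force: [-6.1, 0.2, 3.7]
opening: 0.0233
```

```bash
python3 arc.py 1.4 5 86; python3 - <<'E'
from look import *
look("9",(370,110,150,150),(190,60,140,140),s=4)
E
```

```text
g [0.0128 0.     0.2512] rad 0.1628 flap 0.977 pitch 77.4
t 7.67 [ 0.5768 -0.1421  0.2141] q [-0.44 -0.16  1.82  0.14  1.31  0.88] F [-6.1  0.2  3.7] op 0.0233
1 rows dp [[-0.0125, -0.0041, 0.0001]]
   dr [[0.05, -0.01, -1.72]]
1 rows dp [[-0.0129, -0.0001, -0.0]]
   dr [[0.0, 0.0, -1.72]]
1 rows dp [[-0.0129, 0.0006, -0.0]]
   dr [[-0.0, -0.0, -1.72]]
1 rows dp [[-0.0128, 0.0014, -0.0]]
   dr [[0.0, 0.0, -1.72]]
1 rows dp [[-0.0127, 0.0021, 0.0]]
   dr [[0.0, -0.0, -1.72]]
```

View pics/s9.png

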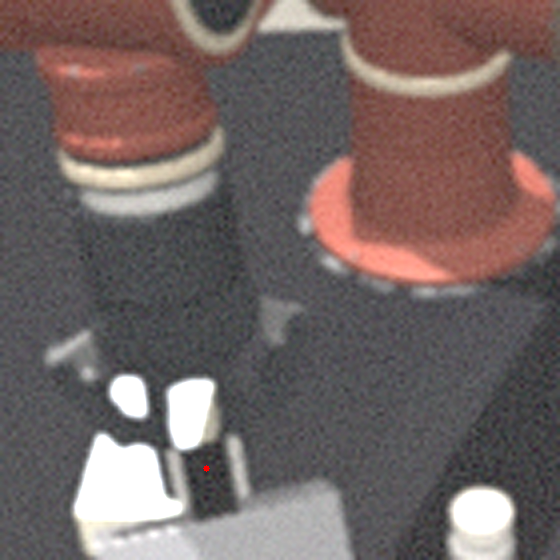

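The hood is half open and the lip is still in the jaws, at crop (207,470). I'll carry on along the arc.

servo_tool(delta_pos=[[-0.0125,-0.004,0],[-0.013,0,0],[-0.013,0.0006,0],[-0.013,0.0014,0],[-0.013,0.002,0]], dr=[[0,0,-1.7],[0,0,-1.7],[0,0,-1.7],[0,0,-1.7],[0,0,-1.7]], grip=[0.1,0.1,0.1,0.1,0.1])

```text
t: 8.4
tool_pos: [0.635, -0.1284, 0.2219]
tool_rot: [-0.172, 2.084, -2.061]
contact_force: [-4.0, 0.5, 3.4]
opening: 0.0233
```

```bash
python3 arc.py 1.65 4 90
```

```text
g [7.840e-02 2.000e-04 2.598e-01] rad 0.1633 flap 1.386 pitch 86.4
t 8.4 [ 0.635  -0.1284  0.2219] q [-0.33  0.06  1.59  0.04  1.44  1.01] F [-4.   0.5  3.4] op 0.0233
1 rows dp [[-0.0106, -0.0007, 0.0003]]
   dr [[0.23, -0.04, -0.9]]
1 rows dp [[-0.0101, 0.0025, 0.0]]
   dr [[0.0, -0.0, -0.91]]
1 rows dp [[-0.0099, 0.003, -0.0]]
   dr [[0.0, 0.0, -0.91]]
1 rows dp [[-0.0098, 0.0035, 0.0]]
   dr [[-0.0, 0.0, -0.91]]
```

servo_tool(delta_pos=[[-0.0105,0,0],[-0.01,0.0025,0],[-0.01,0.003,0],[-0.01,0.0035,0],[0,0,0]], dr=[[0.2,0,-0.9],[0,0,-0.9],[0,0,-0.9],[0,0,-0.9],[0,0,0]], grip=[0.1,0.1,0.1,0.1,0.1])

```text
t: 9.02
tool_pos: [0.6756, -0.1188, 0.2126]
tool_rot: [-0.246, 2.104, -2.101]
contact_force: [-0.8, -0.8, 1.1]
opening: 0.0232
```

```bash
python3 arc.py 1.65 1 90;python3 - <<'E'
from look import *
look("10",(370,100,150,150),(190,100,140,150),s=4)
E
```

```text
g [0.1228 0.0003 0.2506] rad 0.1641 flap 1.663 pitch 90.3
t 9.03 [ 0.6756 -0.1188  0.2126] q [-0.28  0.2   1.45 -0.    1.5   1.06] F [-0.8 -0.8  1.1] op 0.0232
1 rows dp [[0.0012, -0.0025, 0.0004]]
   dr [[0.12, -0.04, 0.25]]
```

View pics/s10.png

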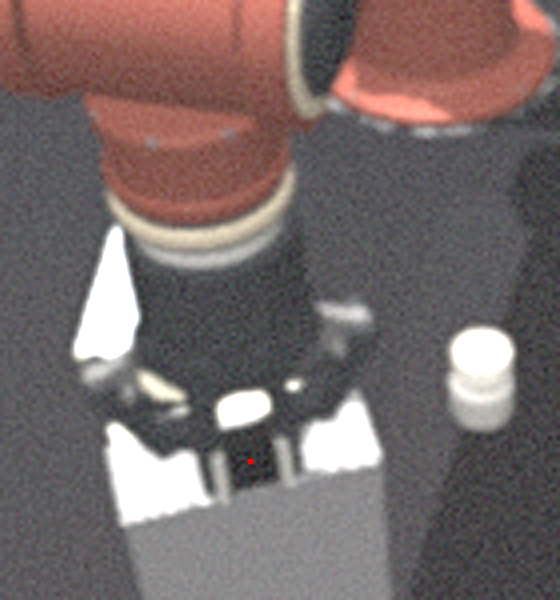

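View pics/t10.png

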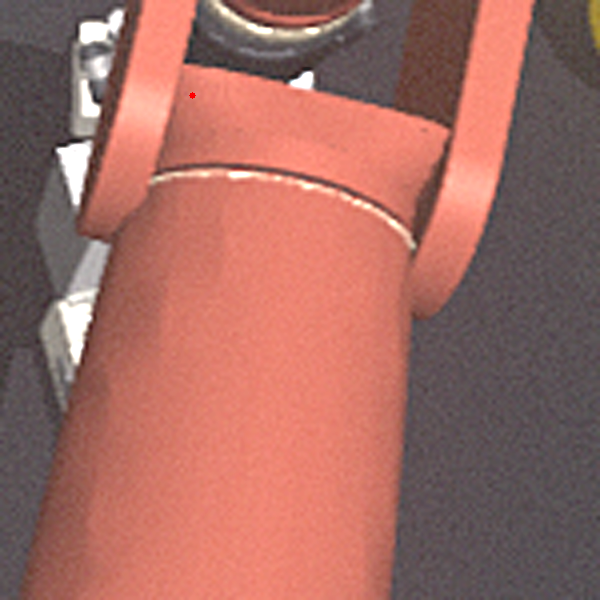

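servo_tool(delta_pos=[[0,0,0],[0,0,0],[0,-0.03,0],[0,-0.05,0],[0,-0.05,0]], dr=[[0,0,0],[0,0,0],[0,0,0],[0,0,0],[0,0,0]], grip=[0.65,0.65,0.65,0.65,0.65])

```text
t: 9.75
tool_pos: [0.6733, -0.1186, 0.3379]
tool_rot: [-0.252, 2.115, -2.099]
contact_force: [-0.3, 0.5, 0.2]
opening: 0.0559
```

```bash
python3 - <<'E'
from h import *
Q=tool(SP[2],90,-1);P=w(SP,(-.01,0,.30));rows([(P,Q)])
E
```

```text
t 9.75 [ 0.6733 -0.1186  0.3379] q [-0.28  0.16  1.29  0.    1.71  1.06] F [-0.3  0.5  0.2] op 0.0559
3 rows dp [[0.0433, 0.0131, 0.0006], [0.0434, 0.0129, 0.0005], [0.0434, 0.0128, 0.0004]]
   dr [[0.17, -0.04, 0.21], [0.17, -0.04, 0.21], [0.17, -0.04, 0.21]]
```

servo_tool(delta_pos=[[0.04,0,-0.02],[0.045,0,-0.035],[0.045,0,-0.045],[0.03,0,-0.05],[0,0,0]], dr=[[0,0,0.2],[0,0,0.2],[0,0,0],[0,0,0],[0,0,0]], grip=[0.65,0.65,0.65,0.65,0.65])

```text
t: 10.38
tool_pos: [0.4826, -0.0076, 0.346]
tool_rot: [-0.222, 2.101, -2.093]
contact_force: [0.4, -0.4, 0.0]
opening: 0.0554
```

```bash
python3 - <<'E'
from look import *
pts=[w(SP,hood((x,y,z),a)) for a in(1.66,) for x,y,z in((-.065,.065,.145),(-.065,-.065,.145),(-.099,0,.14))]
tab=[w(SP,(x,y,.135)) for x in(-.006,.006) for y in(-.015,.015)]
look("11",(370,100,150,150),(190,140,140,150),pts+tab,s=4)
Q=tool(SP[2],90,-1);rows([(w(SP,(0,0,.30)),Q)])
E
```

```text
t 10.47 [ 0.4842 -0.0093  0.3456] q [-0.18 -0.34  1.75  0.01  1.73  1.17] F [ 0.4 -0.5  0.3] op 0.0557
3 rows dp [[-0.0131, 0.0152, 0.0501], [-0.0131, 0.0152, 0.0501], [-0.013, 0.0152, 0.0501]]
   dr [[0.05, -0.13, -0.23], [0.05, -0.13, -0.23], [0.05, -0.13, -0.23]]
```

View pics/s11.png

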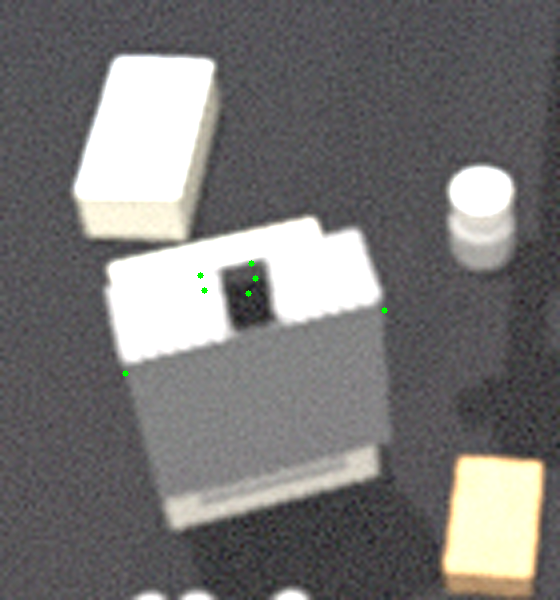

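View pics/t11.png

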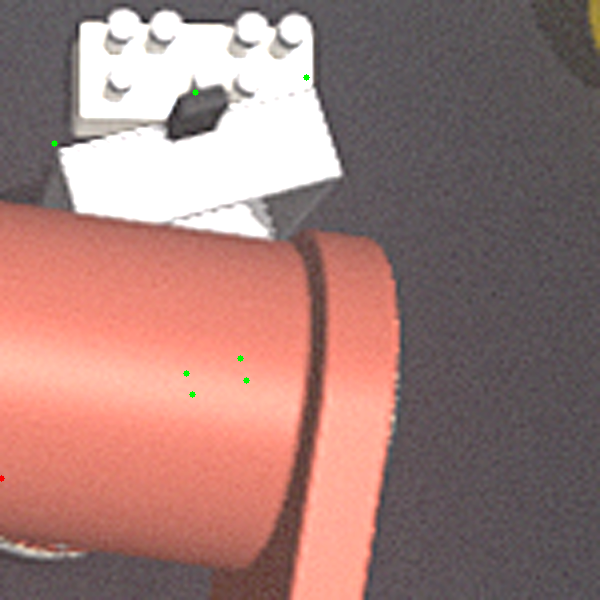

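The hood stands open: its lip is at (248,295) in the scene crop and (197,110) in the top crop. The arm hides the tab, so I'll work from the fitted sampler pose.

servo_tool(delta_pos=[[-0.013,0,0.05],[-0.013,0.015,0.05],[-0.013,0.015,0.05],[0,0.01,0]], dr=[[0,0,-0.2],[0,0,-0.2],[0,0,-0.2],[0,0,0]], grip=[0.65,0.65,0.65,0.65])

```text
t: 10.98
tool_pos: [0.5612, -0.1546, 0.3048]
tool_rot: [-0.227, 2.105, -2.101]
contact_force: [0.0, 0.2, -0.4]
opening: 0.0554
```

```bash
python3 - <<'E'
from look import *
Q=tool(SP[2],90,-1);rows([(w(SP,(0,0,.22)),Q),(w(SP,(0,0,.15)),Q)])
E
```

```text
t 10.97 [ 0.5612 -0.1546  0.3048] q [-0.4  -0.09  1.6   0.    1.63  0.95] F [ 0.   0.2 -0.4] op 0.0554
2 rows dp [[0.0018, 0.0424, -0.0042], [0.0016, 0.0424, -0.0042]]
   dr [[0.03, -0.24, -0.15], [0.03, -0.24, -0.15]]
2 rows dp [[0.0, 0.035, -0.0], [0.0, 0.035, -0.0]]
   dr [[0.0, 0.0, 0.0], [0.0, 0.0, 0.0]]
```

servo_tool(delta_pos=[[0.002,0.042,-0.004],[0.001,0.042,-0.004],[0,0.035,0],[0,0.02,0],[0,0,0]], dr=[[0,-0.2,-0.1],[0,-0.2,-0.1],[0,0,0],[0,0,0],[0,0,0]], grip=[0.65,0.65,0.65,0.65,0.65])

```text
t: 11.6
tool_pos: [0.5584, -0.149, 0.16]
tool_rot: [-0.235, 2.106, -2.099]
contact_force: [0.1, -0.7, 0.4]
opening: 0.0556
```

```bash
python3 - <<'E'
from look import *
Q=tool(SP[2],90,-1);rows([(w(SP,(0,0,.12)),Q),(w(SP,(0,0,.085)),Q)])
tab=[w(SP,(x,y,.135)) for x in(-.006,.006) for y in(-.015,.015)]
look("12",(370,120,150,150),(190,120,140,150),tab,s=4)
E
```

```text
t 11.6 [ 0.5584 -0.149   0.16  ] q [-0.39 -0.02  1.77  0.    1.39  0.96] F [ 0.1 -0.7  0.4] op 0.0556
1 rows dp [[0.0016, 0.04, -0.0023]]
   dr [[0.18, -0.29, -0.07]]
1 rows dp [[0.0, 0.035, -0.0]]
   dr [[0.0, 0.0, 0.0]]
```

View pics/s12.png

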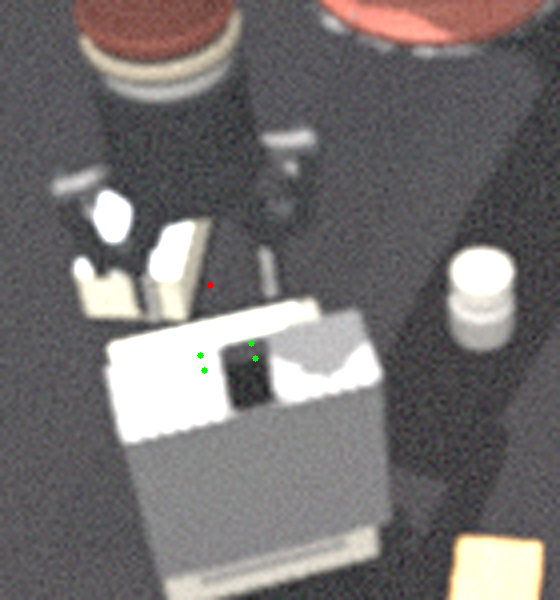

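View pics/t12.png

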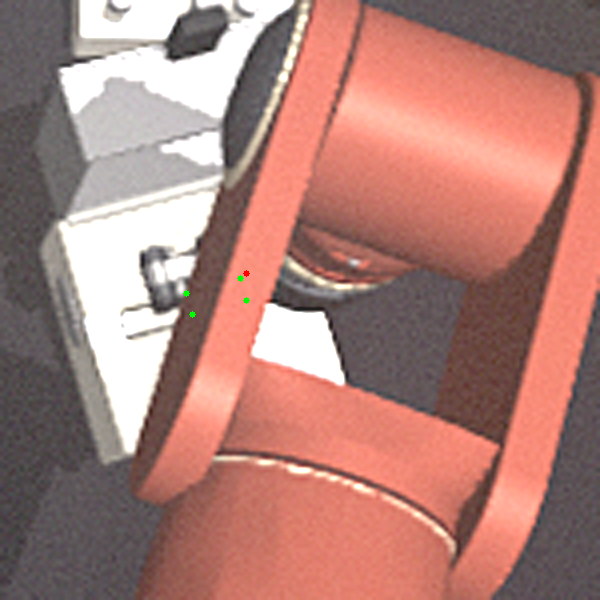

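```bash
python3 - <<'E'
from look import *
q=proj("top",np.array([w(SP,(x,.047,.095)) for x in(-.008,.008)]+[w(SP,(-.07,.065,.095)),w(SP,(0.07,.065,.095))]));print(((q-[370,120]+.5)*4).round(0))
E
```

```text
[[125. 343.]
 [117. 315.]
 [125. 458.]
 [ 56. 218.]]
```

The slot's left end is visible at (123,327) in the top crop and matches the prediction, so I'll descend.

servo_tool(delta_pos=[[0.0016,0.03,-0.002],[0,0.025,0],[0,0.015,0],[0,0.005,0],[0,0,0]], dr=[[0.2,-0.3,0],[0,0,0],[0,0,0],[0,0,0],[0,0,0]], grip=[0.65,0.65,0.65,0.65,0.65])

```text
t: 12.32
tool_pos: [0.5657, -0.151, 0.0971]
tool_rot: [-0.218, 2.078, -2.102]
contact_force: [0.1, 0.2, 0.2]
opening: 0.0556
```

```bash
python3 - <<'E'
from look import *
Q=tool(SP[2],90,-1);rows([(w(SP,(0,0,.085)),Q)])
look("13",None,(190,120,140,130),[],s=4)
E
```

```text
t 12.32 [ 0.5657 -0.151   0.0971] q [-0.39  0.04  1.82  0.    1.25  0.95] F [0.1 0.2 0.2] op 0.0556
1 rows dp [[0.0085, 0.0118, -0.0062]]
   dr [[-0.8, 0.03, -1.16]]
```

View pics/s13.png

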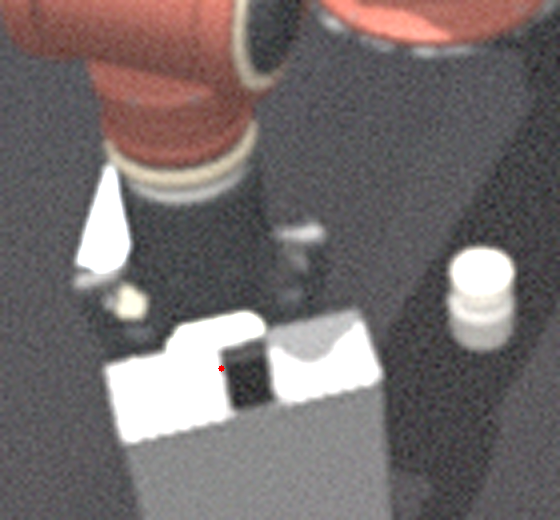

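servo_tool(delta_pos=[[0.008,0,-0.006],[0,0,0]], dr=[[-0.8,0,-1.1],[0,0,0]], grip=[0.65,0.65])

```text
t: 12.62
tool_pos: [0.5571, -0.1472, 0.0989]
tool_rot: [-0.239, 2.098, -2.1]
contact_force: [-0.3, -0.3, 0.2]
opening: 0.0557
```

```bash
python3 - <<'E'
from look import *
Q=tool(SP[2],90,-1);rows([(w(SP,(0,0,.085)),Q)])
E
```

```text
t 12.62 [ 0.5571 -0.1472  0.0989] q [-0.39  0.03  1.83  0.    1.28  0.95] F [-0.3 -0.3  0.2] op 0.0557
1 rows dp [[0.0008, 0.0139, -0.0004]]
   dr [[-0.05, 0.03, -0.13]]
```

servo_tool(delta_pos=[[0.001,0.007,0],[0.001,0.007,0],[0,0,0]], dr=[[0,0,0],[0,0,0],[0,0,0]], grip=[0.65,0.65,0.65])

```text
t: 13.0
tool_pos: [0.555, -0.1476, 0.084]
tool_rot: [-0.239, 2.098, -2.1]
contact_force: [-0.2, -0.3, -0.8]
opening: 0.0554
```

```bash
python3 - <<'E'
from look import *
Q=tool(SP[2],90,-1);rows([(w(SP,(0,0,.085)),Q)])
E
```

```text
t 13.0 [ 0.555  -0.1476  0.084 ] q [-0.39  0.04  1.84  0.    1.25  0.95] F [-0.2 -0.3 -0.8] op 0.0554
1 rows dp [[-0.0014, -0.001, -0.0003]]
   dr [[-0.06, 0.03, -0.14]]
```

servo_tool(delta_pos=[[-0.001,0,0],[0,0,0],[0,0,0],[0,0,0]], dr=[[0,0,0],[0,0,0],[0,0,0],[0,0,0]], grip=[0.15,0.15,0.15,0.15], grip_force=40)

```text
t: 13.5
tool_pos: [0.5561, -0.1473, 0.0839]
tool_rot: [-0.239, 2.098, -2.1]
contact_force: [-0.3, 0.1, -0.1]
opening: 0.0294
```

```bash
python3 - <<'E'
from look import *
Q=tool(SP[2],90,-1);rows([(w(SP,(0,0,.085)),Q)])
look("14",(370,120,150,150),(190,120,140,130),[],s=4)
E
```

```text
t 13.5 [ 0.5561 -0.1473  0.0839] q [-0.39  0.05  1.84  0.    1.25  0.95] F [-0.3  0.1 -0.1] op 0.0294
1 rows dp [[-0.0003, -0.0011, -0.0003]]
   dr [[-0.05, 0.03, -0.13]]
```

View pics/t14.png

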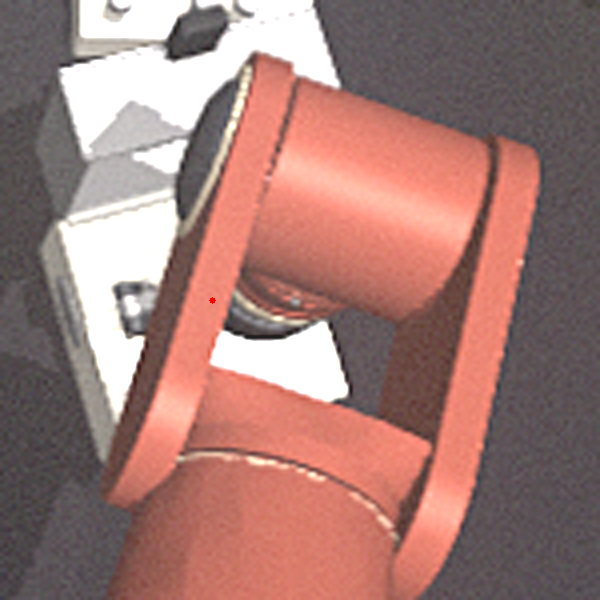

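The opening of 29.4 mm matches the 30 mm tab. I'll draw it up in small steps.

servo_tool(delta_pos=[[0,-0.008,0],[0,-0.01,0],[0,-0.01,0],[0,-0.01,0]], dr=[[0,0,0],[0,0,0],[0,0,0],[0,0,0]], grip=[0.15,0.15,0.15,0.15])

```text
t: 14.1
tool_pos: [0.5556, -0.1472, 0.1239]
tool_rot: [-0.24, 2.099, -2.099]
contact_force: [-0.8, -0.0, -1.1]
opening: 0.0291
```

```bash
python3 - <<'E'
from look import *
Q=tool(SP[2],90,-1);rows([(w(SP,(0,0,.17)),Q)],maxd=.011)
E
```

```text
t 14.1 [ 0.5556 -0.1472  0.1239] q [-0.39  0.    1.81  0.    1.33  0.95] F [-0.8 -0.  -1.1] op 0.0291
5 rows dp [[-0.0002, -0.0092, -0.0], [-0.0002, -0.0092, -0.0], [-0.0002, -0.0092, -0.0], [-0.0002, -0.0092, -0.0], [-0.0002, -0.0092, -0.0]]
   dr [[-0.0, 0.01, -0.02], [-0.0, 0.01, -0.02], [-0.0, 0.01, -0.02], [-0.0, 0.01, -0.02], [-0.0, 0.01, -0.02]]
```

servo_tool(delta_pos=[[0,-0.01,0],[0,-0.01,0],[0,-0.01,0],[0,-0.01,0],[0,-0.01,0]], dr=[[0,0,0],[0,0,0],[0,0,0],[0,0,0],[0,0,0]], grip=[0.15,0.15,0.15,0.15,0.15])

```text
t: 14.72
tool_pos: [0.5557, -0.1473, 0.1782]
tool_rot: [-0.239, 2.098, -2.1]
contact_force: [-0.2, -0.1, -1.4]
opening: 0.0291
```

servo_tool(delta_pos=[[0,-0.01,0],[0,-0.015,0],[0,-0.015,0],[0,0,0]], dr=[[0,0,0],[0,0,0],[0,0,0],[0,0,0]], grip=[0.15,0.15,0.15,0.15])

```text
t: 15.22
tool_pos: [0.5563, -0.1476, 0.2227]
tool_rot: [-0.236, 2.096, -2.1]
contact_force: [0.4, -0.1, -1.6]
opening: 0.0295
```

```bash
python3 - <<'E'
from look import *
o,p,r=now();print(p,o["contact_force"].round(1),o["opening"])
look("15",(370,80,150,150),(180,90,150,150),[],s=4)
E
```

```text
[ 0.55630027 -0.14757981  0.22272549] [ 0.4 -0.1 -1.6] 0.029525912436107256
```

View pics/s15.png

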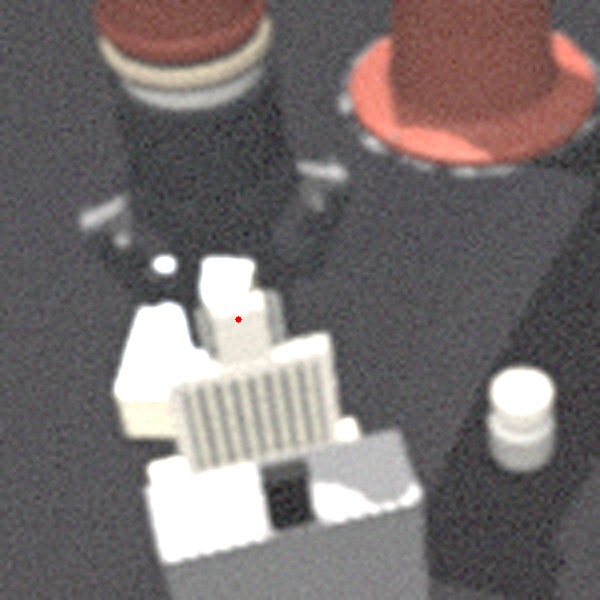

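View pics/t15.png

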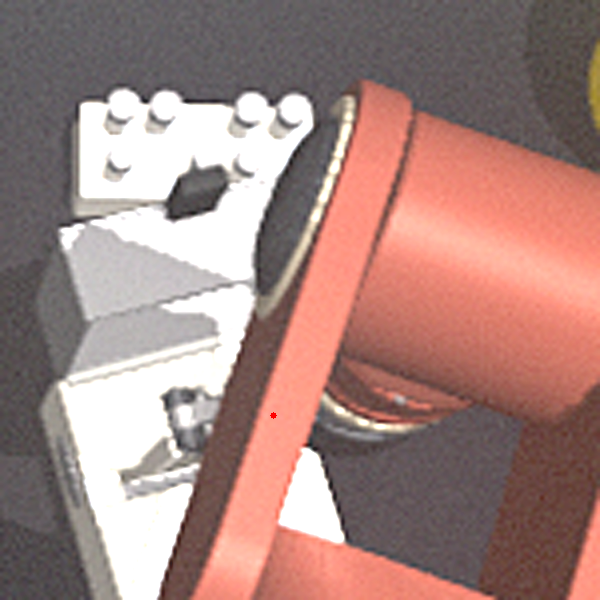

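The plate is clear of the slot, upright in the jaws, at (260,400) in the scene crop. I'll move it left past the hood, then forward and round to the front of the panel.

```bash
python3 - <<'E'
from look import *
Q=tool(SP[2],90,-1);C=tool(PP[2],90,-1);m=tool(.05,90,-1)
rows([(w(SP,(0.0,.13,.225)),Q),(np.array([.645,0.01,.225]),m),(w(PP,(.075,0,.225)),C)],maxd=.04,maxr=6)
E
```

```text
t 15.32 [ 0.5554 -0.1472  0.2207] q [-0.39 -0.07  1.72  0.    1.49  0.95] F [-0.1 -0.1 -0.6] op 0.0296
4 rows dp [[-0.0002, -0.0011, -0.0325], [-0.0002, -0.0011, -0.0325], [-0.0002, -0.0011, -0.0325], [-0.0002, -0.0011, -0.0325]]
   dr [[-0.01, 0.01, -0.03], [-0.01, 0.01, -0.03], [-0.01, 0.01, -0.03], [-0.01, 0.01, -0.03]]
4 rows dp [[-0.0305, 0.0, -0.0007], [-0.0304, 0.0, -0.0021], [-0.0303, 0.0, -0.0034], [-0.0301, 0.0, -0.0048]]
   dr [[0.0, 2.56, 0.0], [0.0, 2.56, 0.0], [0.0, 2.56, 0.0], [0.0, 2.56, 0.0]]
4 rows dp [[0.0079, -0.0, -0.0307], [0.0094, -0.0, -0.0302], [0.0109, -0.0, -0.0297], [0.0123, 0.0, -0.0292]]
   dr [[0.0, 2.85, -0.0], [0.0, 2.85, -0.0], [0.0, 2.85, -0.0], [0.0, 2.85, -0.0]]
```

servo_tool(delta_pos=[[0,-0.001,-0.032],[0,-0.001,-0.032],[0,-0.001,-0.032],[0,0,-0.03],[0,0,0]], dr=[[0,0,0],[0,0,0],[0,0,0],[0,0,0],[0,0,0]], grip=[0.15,0.15,0.15,0.15,0.15])

```text
t: 15.95
tool_pos: [0.5236, -0.0211, 0.2186]
tool_rot: [-0.246, 2.106, -2.101]
contact_force: [0.2, -0.0, -1.0]
opening: 0.0293
```

servo_tool(delta_pos=[[-0.03,0,-0.0007],[-0.03,0,-0.002],[-0.03,0,-0.003],[-0.03,0,-0.005]], dr=[[0,2.6,0],[0,2.6,0],[0,2.6,0],[0,2.6,0]], grip=[0.15,0.15,0.15,0.15])

```text
t: 16.45
tool_pos: [0.6421, 0.0059, 0.2149]
tool_rot: [-0.052, 2.207, -2.207]
contact_force: [0.3, -1.2, -0.4]
opening: 0.0294
```

```bash
python3 - <<'E'
from look import *
C=tool(PP[2],90,-1)
rows([(w(PP,(.075,0,.225)),C)],maxd=.035,maxr=6)
E
```

```text
t 16.45 [0.6421 0.0059 0.2149] q [-0.11  0.1   1.56 -0.    1.49  1.43] F [ 0.3 -1.2 -0.4] op 0.0294
4 rows dp [[0.0075, -0.0024, -0.0316], [0.009, -0.0025, -0.0312], [0.0104, -0.0025, -0.0307], [0.0118, -0.0025, -0.0302]]
   dr [[-0.01, 2.67, 0.14], [-0.01, 2.67, 0.14], [-0.01, 2.67, 0.14], [-0.01, 2.67, 0.14]]
```

servo_tool(delta_pos=[[0.007,-0.001,-0.031],[0.008,-0.001,-0.031],[0.009,-0.001,-0.03],[0.009,0,-0.029],[0,0,0]], dr=[[0,2.6,0.1],[0,2.6,0.1],[0,2.6,0.1],[0,2.6,0.1],[0,0,0]], grip=[0.15,0.15,0.15,0.15,0.15])

```text
t: 17.08
tool_pos: [0.6145, 0.1264, 0.2118]
tool_rot: [-0.155, -2.133, 2.14]
contact_force: [-0.0, -0.5, -1.7]
opening: 0.0295
```

```bash
python3 - <<'E'
from look import *
C=tool(PP[2],90,-1)
rows([(w(PP,(.07,0,.159)),C)],maxd=.015,maxr=6)
look("16",(220,100,150,150),(310,100,150,150),[],s=4)
E
```

```text
t 17.07 [0.6145 0.1264 0.2118] q [ 0.09  0.07  1.6  -0.    1.49  1.81] F [-0.  -0.5 -1.7] op 0.0295
4 rows dp [[0.003, 0.0132, -0.0009], [0.0031, 0.0132, -0.0009], [0.0031, 0.0132, -0.0009], [0.0031, 0.0132, -0.0009]]
   dr [[-0.06, -0.08, 0.14], [-0.06, -0.08, 0.14], [-0.06, -0.08, 0.14], [-0.06, -0.08, 0.14]]
```

View pics/s16.png

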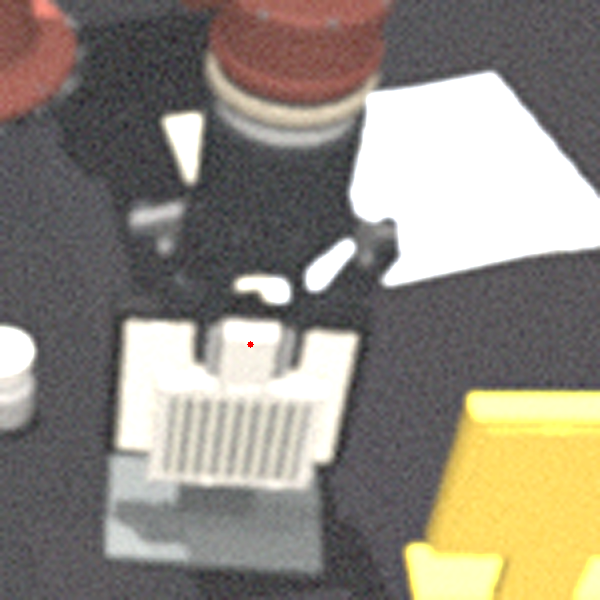

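View pics/t16.png

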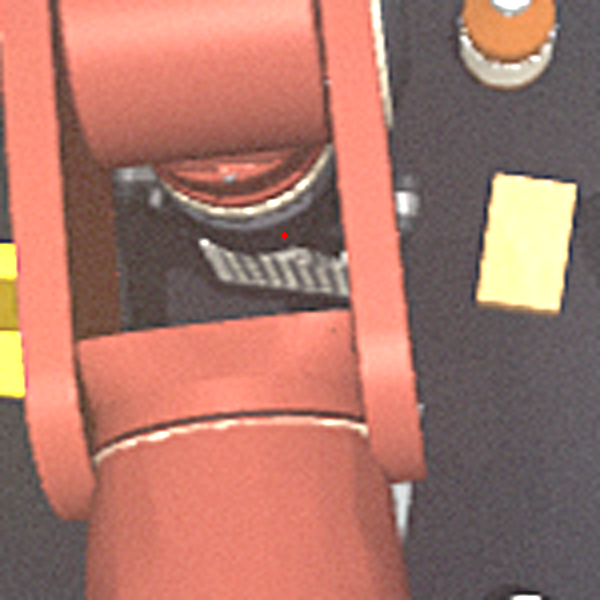

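The plate is square in front of the lit face, at (235,435) in the scene crop. I'll lower it to height.

servo_tool(delta_pos=[[0.003,0.013,-0.001],[0.003,0.013,-0.001],[0.003,0.012,-0.001],[0.002,0.01,-0.001],[0,0,0]], dr=[[0,0,0.1],[0,0,0.1],[0,0,0.1],[0,0,0.1],[0,0,0]], grip=[0.15,0.15,0.15,0.15,0.15])

```text
t: 17.8
tool_pos: [0.603, 0.1274, 0.1582]
tool_rot: [-0.165, -2.129, 2.142]
contact_force: [0.2, 0.5, -0.8]
opening: 0.0295
```

```bash
python3 - <<'E'
from look import *
C=tool(PP[2],90,-1)
rows([(w(PP,(.07,0,.159)),C)],maxd=.015,maxr=6)
fp=w(PP,(.07,0,.13));pts=[w(PP,(.076,y,z)) for y in(-.045,.045) for z in(.09,.17)]
look("17",(220,100,150,150),(310,120,150,150),pts,s=4)
E
```

```text
t 17.8 [0.603  0.1274 0.1582] q [ 0.09  0.07  1.68 -0.    1.4   1.82] F [ 0.2  0.5 -0.8] op 0.0295
1 rows dp [[0.0012, -0.0008, -0.0042]]
   dr [[-0.36, -0.63, 0.31]]
```

View pics/s17.png

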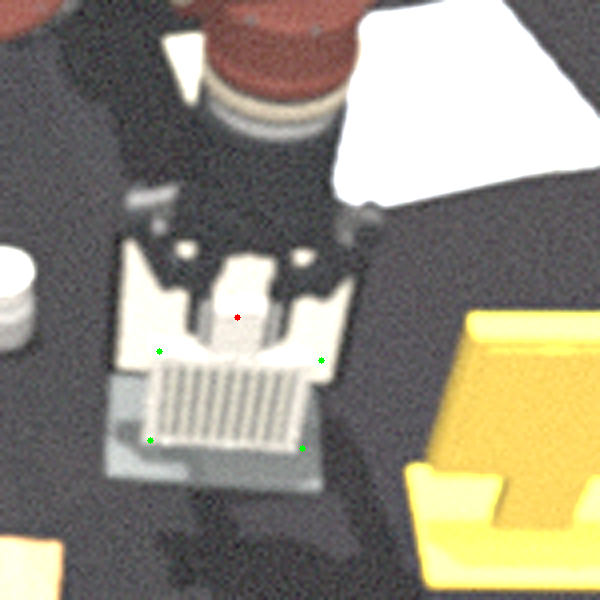

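View pics/t17.png

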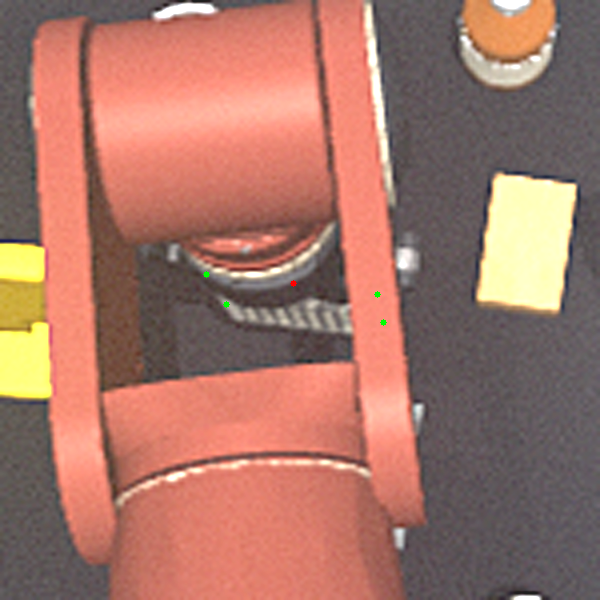

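servo_tool(delta_pos=[[0.001,-0.001,-0.004],[0,0,0],[0,0,0],[0,0,0]], dr=[[-0.3,-0.5,0.3],[0,0,0],[0,0,0],[0,0,0]], grip=[0.15,0.15,0.15,0.15])

```text
t: 18.4
tool_pos: [0.6051, 0.1321, 0.1632]
tool_rot: [-0.169, -2.146, 2.146]
contact_force: [0.7, 1.1, -1.0]
opening: 0.0296
```

```bash
python3 - <<'E'
from look import *
C=tool(PP[2],90,-1)
rows([(w(PP,(.07,0,.159)),C)],maxd=.015,maxr=6);print(now()[0]["dq"].round(4))
for a in (1.55,1.66,1.75): print(a,proj("scene",[w(SP,hood((-.065,y,.145),a)) for y in(-.065,.065)]).round(0).tolist())
im=ctrl.get_image("scene");cv2.imwrite("pics/s18.png",im[:,:,::-1])
rows([(w(PP,(.07,0,.159)),C)])
E
```

```text
t 18.4 [0.6051 0.1321 0.1632] q [ 0.1   0.07  1.68 -0.    1.39  1.82] F [ 0.7  1.1 -1. ] op 0.0296
1 rows dp [[0.0025, 0.0042, 0.0008]]
   dr [[0.04, -0.08, -0.37]]
[-0.0007  0.0012 -0.0019  0.0005 -0.0005  0.0003]
1.55 [[219.0, 226.0], [284.0, 210.0]]
1.66 [[221.0, 233.0], [286.0, 217.0]]
1.75 [[222.0, 239.0], [287.0, 223.0]]
t 18.45 [0.6051 0.1321 0.1632] q [ 0.1   0.07  1.68 -0.    1.39  1.82] F [ 0.6  0.2 -0.3] op 0.029
1 rows dp [[0.0025, 0.0042, 0.0008]]
   dr [[0.04, -0.08, -0.37]]
```

View pics/s18.png

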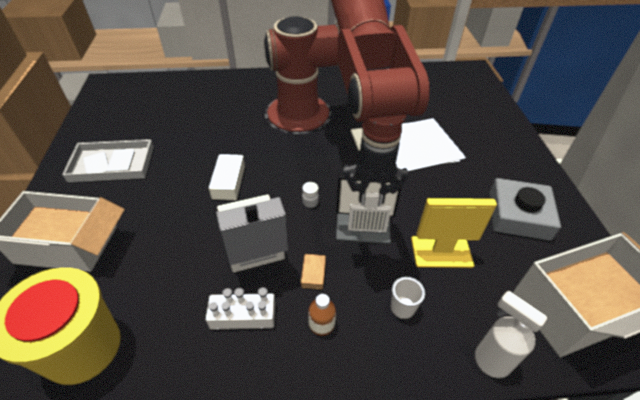

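The plate hangs still in front of the lit face at (369,218). The hood stands open at (252,232), at about 1.6 rad, and the bystanders are where they were. I'll hand in.

```bash
python3 -c "
from station import ctrl
print(ctrl.finish_job())"
```

```text
the job is handed in; nothing more can be done
None
```

I opened the hood by its lip, drew the filter plate straight up out of the slot, and handed in with it held in front of the lit face of the light panel. The interface gives no verdict, so the results below come from my own checks.

- **Plate:** By arm readings and geometry it was about 6 cm in front of the lit face and within about 5 mm of its centre. It was square to the face and upright in both camera views, and the arm had stopped moving. The gripper opening stayed at 29–30 mm, which matches the 30 mm tab.
- **Hood:** The last picture puts it at about 1.6 rad, well past the 1.2 rad it had to stay above.
- **Panel and bystanders:** I saw no sign of touching the panel, and the bystanders looked unmoved. Time used was about 18.5 s of the 54 s allowed.
- **Reading that disagreed:** The pictures showed the fingertips about 30 mm further back along the tool than the reported TCP and the tool description implied. I worked with a grasp point 38 mm behind the TCP, and it held: the lip swung on the hinge radius I expected, and the tab grasp came out as planned.
- **Force while opening:** The arm felt up to about 14 N while swinging the hood, probably from the fingertips pressing on its front edge.

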